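# Hang up the drip basket, free the specimen chest's lid and hold it open

## Task

Clear the wire basket off the lid of the blue specimen chest: hang it by its handle on the twin hook of the drip stand and let go of it. Then, before touching the lid's round catch knob, give the lid a gentle tug upwards by its bar handle to learn whether the catch is holding it; if it is, turn the knob a quarter turn, then take the handle again. Raise the lid about half way (45 degrees) and finish still holding it there with the gripper, leaving the basket on its hook and the jar, the brush and the rock sample where they are.

Things in the scene. Friction and masses are not known exactly. Their poses are not given: they have to be found in the camera images.
- chest: insulated specimen chest, blue walls and off-white lid, 260 (x) x 360 (y) x 140 high, strapped down and fixed; origin at the centre of its underside on the bench, its -x side is the front, the lid hinges on its +x side. Lid top 140 above the bench
- lid (a joint): opening angle of the lid in rad, 0 shut, grows as the front edge rises (stop at 1.9). The lid weighs about 0.7 kg (about 4 N at the handle) and falls shut when let go. When the catch is holding, the lid can be lifted only about 0.02 rad (5 mm at the handle) and then stops dead; pull with no more than some 15 N there
- lid_hinge (a point): middle of the lid's hinge line, 136 behind the chest's origin, 115 above the bench; the lid turns about this point's y axis
- lid_handle (a point): middle of the lid's steel bar handle: round bar 10 thick, straight for 90 along the lid's y, its centre 38 above the lid's top (33 clear below the bar), 95 in front of and 45 to +y of the chest's origin; moves with the lid. The bar may turn between the fingers as the lid rises
- catch_knob (a point): centre of the catch's black knurled round knob on the lid's front right: 38 in diameter, its sides stand 8 to 36 above the lid's top, this point 22 above it on the upright axis, 78 in front of and 105 to -y of the chest's origin. It turns either way without stops, friction about 0.05 N m, and drives a cam hidden under the lid that may or may not be caught at the start: the look does not show it
- catch_rim (a point): an unmarked point on the knob's rim, 18 from its axis: shows how far the knob has been turned, not whether the cam is caught. From any caught position a turn of 1.3 to 1.6 rad in either direction frees the lid, and the knob stays where it is left; turning it when it is free may catch it
- keeper: small steel keeper plate inside the chest's front wall, out of sight, which the cam catches under; nothing to do with it but not to wrench the lid against it
- basket: loose steel wire basket 100 (x) x 160 (y) x 70 high, 0.3 kg, with a fixed arched handle in its middle, along its y; origin at the centre of its underside. It starts on the lid, behind the lid's handle
- basket_bar (a point): middle of the basket's handle bar, 140 above its underside, axes as the basket's: round bar 8 thick, straight for 120 along y; 66 clear between it and the basket's rim. Held by its middle it fits between the two prongs of the hook
- drip_stand: fixed drip stand: white tray 220 x 220 x 22 with a steel post (14 thick, 90 behind the hook's seat, 258 high) and a twin hook of 10 round bar: two prongs, 40 to each side of the middle, reach from the post towards -x; origin on the bench under the hook's seat
- hook_seat (a point): where the middle of the basket's bar lies when it hangs in both prongs, 244 above the bench; the bar lies along this point's y axis. The prongs' upturned tips are 24 in front (-x) of it and stand 21 above it; behind it the prongs rise to the crossbar on the post, to 17 above it. The bar comes in over the tips from the front, the prongs passing between bar and basket, then is lowered
- sample_jar: glass jar with white cap, 64 in diameter, 95 high, loose; leave alone; origin under its centre
- scrub_brush: brush with a flat head lying on the bench, 200 long, 42 wide, loose; leave alone; origin at its middle, its length along its x
- rock_sample: brown rock sample 86 wide, 54 high, loose; leave alone; origin under its centre

How it is judged:
By the outcome, as a careful person would: the job done as asked, in the order asked, and still so for the second after the job is handed in, while the arm keeps its last pose, push and grip.
It also fails if it takes over 72 s, if anything falls off the work surface, if the arm or the gripper's body presses on something with over 40 N, if the wrist force passes 120 N, or if a joint passes its speed limit or range.

## Robot

A 6-joint arm with a two-finger parallel gripper is mounted at the origin on the work surface. World frame = base frame: x ahead of the robot, y to its left, z up, the work surface at z = 0. Lengths are in mm, angles in degrees, forces in N, time in s.
With the tool pointing down it reaches from about 300 to 850 mm from the base axis. Payload 5.4 kg.
Tool frame: the origin (TCP) lies midway between the tips of the shut fingers; the grasp point (between the pads) lies env.grip_depth behind it (env.grip_depth is the distance from the TCP to the grasp point, in mm); z points along the fingers, y is the direction in which the jaws open and shut (so a half turn about z gives the same grasp; the last joint's range is limited). The gripper opens to 85 mm and grips with 20 to 120 N. Pads are 22 mm wide; open, the fingers measure 114 mm over their backs; the gripper's body (76 mm by 85 mm) begins 54 mm behind the grasp point. The pads swing forward as they close: fully open they stand 13 mm farther back than shut.
Start: joints at [-79.303, 9.076, 91.501, -0, 79.423, -12.038], TCP at [222.195, -530.316, 231.299] pointing down, gripper open.
Joint ranges: [-166.64, 166.64], [-54.1, 131.32], [10.49, 154.53], [-73.88, 253.88], [9.74, 151.15], [-171.62, 171.62]. Speed limits (degrees/s): [147.25, 147.25, 180, 180, 180, 180].

## Interface

Orientations are given as a 3x3 rotation matrix whose columns are the frame's x, y, z axes.
In Python, from station import env, imaging, workorder, finder gives the robot as it stands.
- The arm moves only by the tool arm_command, never from a script. Its argument "steps" is one flat list of numbers, 7 for each row, row after row: the shift along the tool's x, y, z in mm, then the turn, a rotation vector about the tool's x, y, z in rad, then the closure, from 0 (fully open) to 1 (shut). A call has 1 to 20 rows; each row is the pose to reach, as a shift and turn from the pose commanded when the call began, along the tool's axes at that moment; what a row does not reach only later rows make up. A row lasts 1/8 s, in which the tool goes at most 62.5 mm and 10.7 degrees, less where a joint would pass 70% of its speed; a pose out of reach is approached as far as the arm can. A call with a gripper value outside its range is refused whole. The fingers move at their own pace and stop on an object; "grip_force" is the grip in N (left out, the last holds). Time passes only in rows, so rows that repeat a pose let the fingers close. It gives the time, the measured TCP pose, the force and the opening at its end, in the units of the state.
- env.get_state(): the state, without advancing time (a new reading comes with each control period).
- imaging.read_camera(name): name is "scene" or "top"; returns a dict with "frame" (420x560x3 uint8, red, green, blue), "fx", "fy", "cx", "cy" (pixels), "world_from_camera" (4x4, takes a point from camera to world coordinates). Camera axes: x right, y down, z forward; pixel columns grow to the right and rows downward; lengths in mm; the calibration is good to about 2 mm. A picture is of the moment at which its call begins. There is no depth.
- workorder.job_done(): hands the job in, once; it reports no verdict.
Trained networks look in the newest picture that a camera, given by its name, has taken for a name from the list of things; names that differ only in an ending like _2 or _b are one class to them, and where a whole thing is asked for, a point or a joint stands for the part that bears it (a point fixed in the world has none). Each returns a list of dicts, best first, with "conf" (0 to 1); they miss things now and then, are a little off and sometimes report something else, mostly with a low value. They report only what shows in the picture. A call takes as long as a camera call.
- finder.find_in(camera, target): "rect" ([left, top, right, bottom] in pixels, round what is visible of it).
- finder.landmark_of(camera, target): "point" ([column, row] in pixels: a listed point, or the origin of a listed thing).
The state is a dict: "time_s": time; "qpos": joint angles; "dq": joint speeds; "effort": joint torques, N m; "ee_pos": TCP position; "tool_rot": TCP orientation; "force": force on the tool from outside, world axes, zero at the start; "torque": the same for the moment, N m; "gripper_width": finger opening in mm.
Only numpy, scipy, OpenCV 4.12 (cv2) and the standard library are available. Lean on these libraries where they do the work, as an engineer would, in place of code of your own. Each camera call takes 0.05 s, during which the arm holds its last target.

## Working session

There is one attempt and no reset: what is moved stays moved. The work goes in short steps, Python scripts to look and compute and a tool call to move; the robot and the scene stay as the last step left them, time stands still between calls to the robot, and variables do not carry over. Pictures are saved under pics/ and viewed, and the job is handed in when it is done.

Besides the shell and the picture viewer there is one more tool, called after "Request:" in YAML: its name, and indented under it one key for each argument. arm_command: Moves the arm, as the interface text tells. Its arguments: {"type":"object","properties":{"steps":{"type":"array","items":{"type":"number"}},"grip_force":{"type":"number"}},"required":["steps"]}

```bash
ls; mkdir -p pics; cat > h.py <<'E'
import numpy as np, cv2
from station import env, imaging, workorder, finder
def cam(n,save=None):
    c=imaging.read_camera(n)
    if save: cv2.imwrite('pics/'+save,cv2.cvtColor(c['frame'],cv2.COLOR_RGB2BGR))
    return c
def ray(c,p):
    T=np.array(c['world_from_camera']); d=np.array([(p[0]-c['cx'])/c['fx'],(p[1]-c['cy'])/c['fy'],1.])
    d=T[:3,:3]@d; return T[:3,3],d/np.linalg.norm(d)
def tri(c1,p1,c2,p2):
    o1,d1=ray(c1,p1);o2,d2=ray(c2,p2)
    A=np.stack([d1,-d2],1);s=np.linalg.lstsq(A,o2-o1,rcond=None)[0]
    a=o1+s[0]*d1;b=o2+s[1]*d2
    return (a+b)/2,np.linalg.norm(a-b)
def atz(c,p,z):
    o,d=ray(c,p); return o+d*(z-o[2])/d[2]
def proj(c,P):
    T=np.linalg.inv(np.array(c['world_from_camera']));q=T[:3,:3]@np.array(P)+T[:3,3]
    return np.array([c['cx']+c['fx']*q[0]/q[2],c['cy']+c['fy']*q[1]/q[2]])
E
python3 - <<'E'
from h import *
a=cam('scene','s0.png');b=cam('top','t0.png')
print(np.round(a['world_from_camera'],3),np.round(b['world_from_camera'],3),a['fx'],b['fx'])
for n in ['chest','lid_hinge','lid_handle','catch_knob','catch_rim','basket','basket_bar','drip_stand','hook_seat','sample_jar','scrub_brush','rock_sample']:
    r=[]
    for k in('scene','top'):
        L=finder.landmark_of(k,n); r.append([(np.round(x['point'],1).tolist(),round(x['conf'],2)) for x in L[:2]])
    print(n,r)
    if r[0] and r[1]:
        p,e=tri(a,r[0][0][0],b,r[1][0][0]);print('   ',p.round(1),round(e,1))
s=env.get_state();print(env.grip_depth,s)
E
```

```text
pics
[[ 3.550000e-01  5.470000e-01 -7.580000e-01  1.334603e+03]
 [ 9.350000e-01 -1.920000e-01  2.990000e-01 -3.900210e+02]
 [ 1.800000e-02 -8.150000e-01 -5.790000e-01  7.588730e+02]
 [ 0.000000e+00  0.000000e+00  0.000000e+00  1.000000e+00]] [[-1.100000e-02 -9.900000e-01  1.370000e-01  3.790600e+02]
 [-1.000000e+00  8.000000e-03 -2.100000e-02 -6.773600e+01]
 [ 2.000000e-02 -1.370000e-01 -9.900000e-01  1.447667e+03]
 [ 0.000000e+00  0.000000e+00  0.000000e+00  1.000000e+00]] 390.1059607428642 414.8511896305877
chest [[([265.8, 269.0], 0.81)], [([287.9, 197.6], 0.86)]]
    [ 614.4 -141.6    4.4] 8.3
lid_hinge [[([285.1, 274.4], 0.69)], [([299.1, 155.5], 0.7)]]
    [ 743.9 -158.4  113.5] 28.3
lid_handle [[([270.9, 190.5], 0.83), ([279.3, 198.0], 0.32)], [([275.0, 220.5], 0.94)]]
    [514.  -92.1 185.8] 7.9
catch_knob [[([218.2, 214.9], 0.83)], [([325.4, 213.3], 0.97), ([276.6, 219.4], 0.68)]]
    [ 539.3 -247.2  160.7] 0.4
catch_rim [[([217.8, 207.9], 0.67)], [([325.5, 221.1], 0.48)]]
    [ 514.7 -244.2  165.3] 3.7
basket [[([278.2, 236.5], 0.7)], [([285.3, 175.4], 0.82)]]
    [ 662.  -
[... 697 characters left out ...]
8e+01,  1.38492090e-03,
        7.94207121e+01, -1.20403086e+01]), 'dq': array([ 0.02136286,  0.0313109 , -0.03437448, -0.06658405, -0.09583604,
       -0.04578471]), 'effort': array([ 4.92081508e-04, -3.96012998e+01, -3.31692624e+01, -3.06561124e-04,
        5.82843440e-04, -5.83952726e-06]), 'ee_pos': array([ 222.21148397, -530.32467722,  231.30420299]), 'tool_rot': array([[ 9.22283891e-01,  3.86513162e-01,  3.22748896e-05],
       [ 3.86513163e-01, -9.22283890e-01, -4.28463017e-05],
       [ 1.32059512e-05,  5.19911235e-05, -9.99999999e-01]]), 'force': array([0.19861281, 0.78109327, 0.00132498]), 'torque': array([ 0.01402651, -0.00616295,  0.02410537]), 'gripper_width': 85.44553370000153}
```

View pics/s0.png

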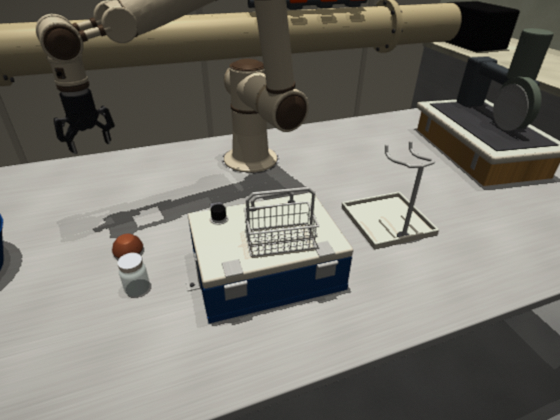

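View pics/t0.png

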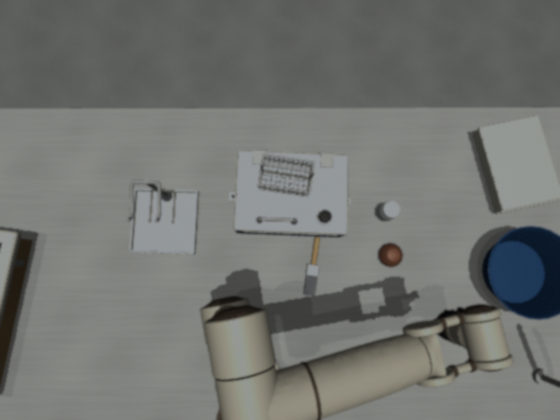

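```bash
python3 - <<'E'
import cv2
t=cv2.imread('pics/t0.png');s=cv2.imread('pics/s0.png')
cv2.imwrite('pics/t0a.png',cv2.resize(t[140:250,225:360],None,fx=5.5,fy=5.4,interpolation=cv2.INTER_CUBIC))
cv2.imwrite('pics/t0b.png',cv2.resize(t[170:260,120:210],None,fx=6,fy=6,interpolation=cv2.INTER_CUBIC))
cv2.imwrite('pics/s0a.png',cv2.resize(s[175:315,180:355],None,fx=4,fy=4,interpolation=cv2.INTER_CUBIC))
cv2.imwrite('pics/s0b.png',cv2.resize(s[135:245,335:445],None,fx=5,fy=5,interpolation=cv2.INTER_CUBIC))
E
```

```text
(no output)
```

View pics/t0a.png

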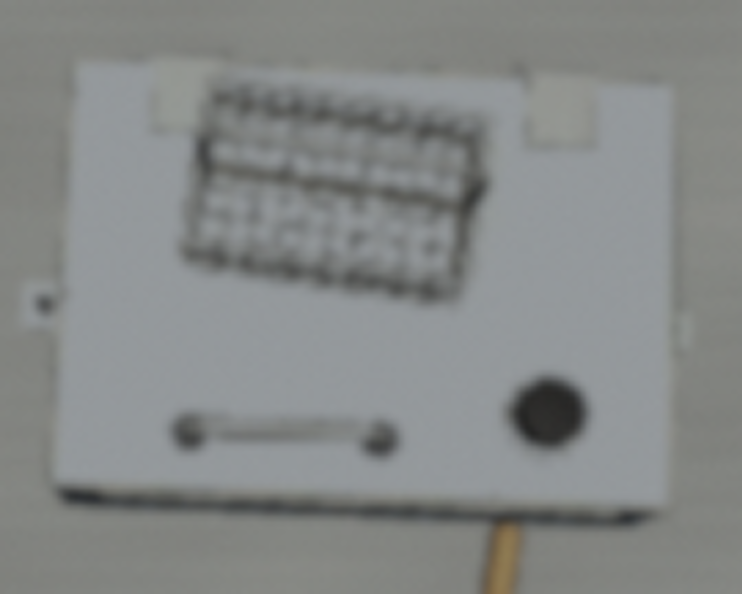

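View pics/t0b.png

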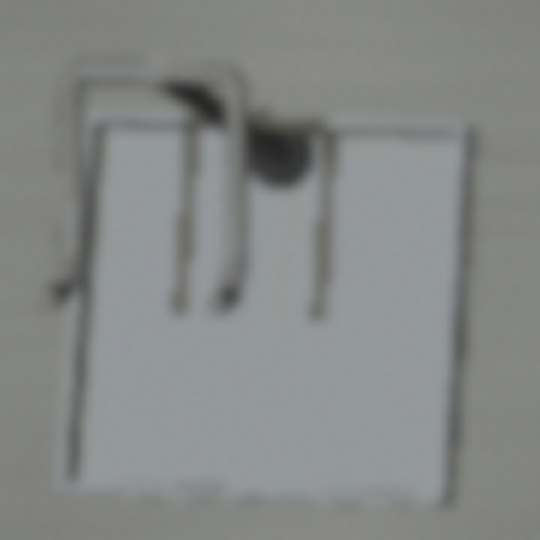

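View pics/s0a.png

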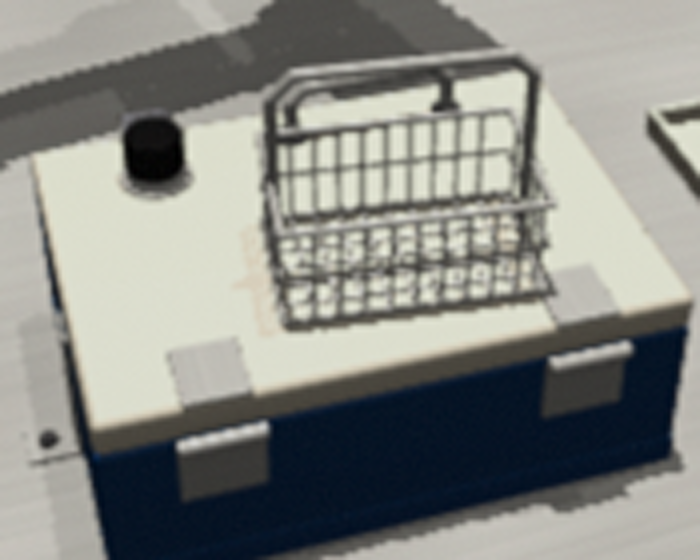

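View pics/s0b.png

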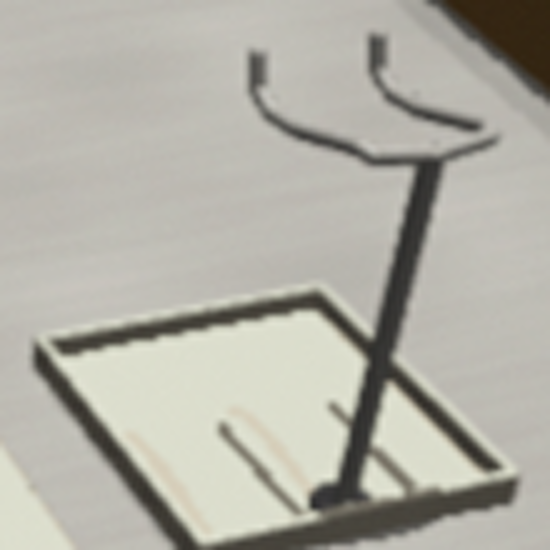

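```bash
python3 - <<'E'
from h import *
a=cam('scene');b=cam('top')
A=lambda u,v:(180+u/4,175+v/4); B=lambda u,v:(225+u/5.5,140+v/5.4)
S=lambda u,v:(335+u/5,135+v/5); T=lambda u,v:(120+u/6,170+v/6)
print('bar scene z280',atz(a,A(290,72),280),atz(a,A(520,52),280))
print('bar top z280 dark',atz(b,B(215,168),280),atz(b,B(470,202),280), 'lm',atz(b,(288.3,163.4),280))
print('rim210 top',[atz(b,B(*p),210).round(0) for p in [(205,92),(485,120),(455,300),(185,255)]])
print('knob z176',atz(b,B(547,410),173),atz(a,A(155,132),176))
print('handle z178',atz(b,B(185,425),178),atz(b,B(378,433),178),'sc',atz(a,A(285,130),178),atz(a,A(440,75),178))
for n,f in (('lid',140),):
  print('lid top',[atz(b,B(*p),140).round(0) for p in [(77,62),(672,85),(660,512),(57,487)]])
  print('lid sc',[atz(a,A(*p),140).round(0) for p in [(35,157),(98,432),(690,302)]])
print('tips',tri(a,S(257,52),b,T(228,300)),tri(a,S(376,36),b,T(62,292)))
print('tips top z265',atz(b,T(228,298),265),atz(b,T(62,292),265), 'back z261',atz(b,T(72,78),261),atz(b,T(238,75),261))
print('tips sc z265',atz(a,S(257,52),265),atz(a,S(376,36),265))
print('tray z22',[atz(b,T(*p),22).round(0) for p in [(98,122),(472,128),(450,500),(65,488)]])
E
```

```text
bar scene z280 [ 643.9904543  -185.94558777  280.        ] [667.28941294 -57.18787674 280.        ]
bar top z280 dark [648.2432511  -56.92730699 280.        ] [ 628.85286084 -190.09283976  280.        ] lm [ 670.53536365 -126.94019527  280.        ]
rim210 top [array([708., -51., 210.]), array([ 691., -207.,  210.]), array([ 588., -188.,  210.]), array([615., -39., 210.])]
knob z176 [ 529.60315587 -242.09055996  173.        ] [ 531.42782441 -242.93365469  176.        ]
handle z178 [522.1953885  -38.17312256 178.        ] [ 516.63939387 -146.16641977  178.        ] sc [ 559.31699789 -165.34135797  178.        ] [533.41416815 -48.79205069 178.        ]
lid top [array([746.,  25., 140.]), array([ 730., -326.,  140.]), array([ 473., -310.,  140.]), array([491.,  36., 140.])]
lid sc [array([ 483., -315.,  140.]), array([ 738., -326.,  140.]), array([754.,  23., 140.])]
tips (array([512.27082539, 248.48831282, 263.06056323]), np.float64(3.2079425995159188)) (array([516.55554917, 326.6509099 , 262.7280316 ]), np.float64(1.9755008230417204))
tips top z265 [512.18748845 246.54824619 265.        ] [515.75678456 325.00019328 265.        ] back z261 [619.99519178 325.3826533  261.        ] [620.89780376 245.83914614 261.        ]
tips sc z265 [515.52927372 247.88710504 265.        ] [520.27320802 324.61641301 265.        ]
tray z22 [array([643., 389.,  22.]), array([637., 173.,  22.]), array([423., 183.,  22.]), array([432., 400.,  22.])]
```

```bash
cat > ov.py <<'E'
from h import *
def R(y): y=np.deg2rad(y);return np.array([[np.cos(y),-np.sin(y),0],[np.sin(y),np.cos(y),0],[0,0,1]])
def draw(name,crop,sc,out,models):
    c=cam(name); im=cv2.cvtColor(c['frame'],cv2.COLOR_RGB2BGR)
    x0,y0,x1,y1=crop; im=cv2.resize(im[y0:y1,x0:x1],None,fx=sc,fy=sc,interpolation=cv2.INTER_CUBIC)
    im=cv2.convertScaleAbs(im,alpha=1.3)
    raw=im.copy()
    for org,yaw,segs,col in models:
        for p,q in segs:
            P=proj(c,np.array(org)+R(yaw)@np.array(p,float));Q=proj(c,np.array(org)+R(yaw)@np.array(q,float))
            f=lambda u:tuple(int(round(v)) for v in ((u+0.5-[x0,y0])*sc-0.5))
            cv2.line(im,f(P),f(Q),col,1)
    cv2.imwrite('pics/'+out,im);cv2.imwrite('pics/raw_'+out,raw)
def rect(z,hx,hy):
    c=[(-hx,-hy,z),(hx,-hy,z),(hx,hy,z),(-hx,hy,z)];return [(c[i],c[(i+1)%4]) for i in range(4)]
basket=rect(0,50,80)+rect(70,50,80)+[((0,-60,140),(0,60,140)),((0,-80,70),(0,-80,120)),((0,80,70),(0,80,120)),((0,-80,120),(0,-60,140)),((0,80,120),(0,60,140))]
chest=rect(140,130,180)+[((-95,0,178),(-95,90,178))]+[((-78+19*np.cos(t),-105+19*np.sin(t),176),(-78+19*np.cos(t+.4),-105+19*np.sin(t+.4),176)) for t in np.arange(0,6.28,.4)]
stand=rect(22,110,110)+[((90,-40,261),(90,40,261))]+sum([[((90,s,261),(0,s,244-5)),((0,s,239),(-24,s,244)),((-24,s,244),(-24,s,265))] for s in(-40,40)],[])+[((90,0,0),(90,0,258))]
E
python3 - <<'E'
from ov import *
ms=[((655,-123,140),-9,basket,(0,0,255)),((610,-143,0),-2.7,chest,(0,200,0))]
draw('top',(225,140,360,250),5.5,'o1t.png',ms)
draw('scene',(180,175,355,315),4,'o1s.png',ms)
ms=[((536,287,0),-2.4,stand,(0,0,255))]
draw('top',(120,170,210,260),6,'o1ht.png',ms)
draw('scene',(335,135,445,245),5,'o1hs.png',ms)
import cv2,numpy as np
h=lambda a,b:np.hstack([cv2.imread(a),cv2.imread(b)])
cv2.imwrite('pics/hh.png',cv2.resize(np.hstack([cv2.resize(cv2.imread('pics/o1ht.png'),(550,550)),cv2.imread('pics/o1hs.png')]),(800,400),interpolation=cv2.INTER_AREA))
E
```

```text
(no output)
```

View pics/o1t.png

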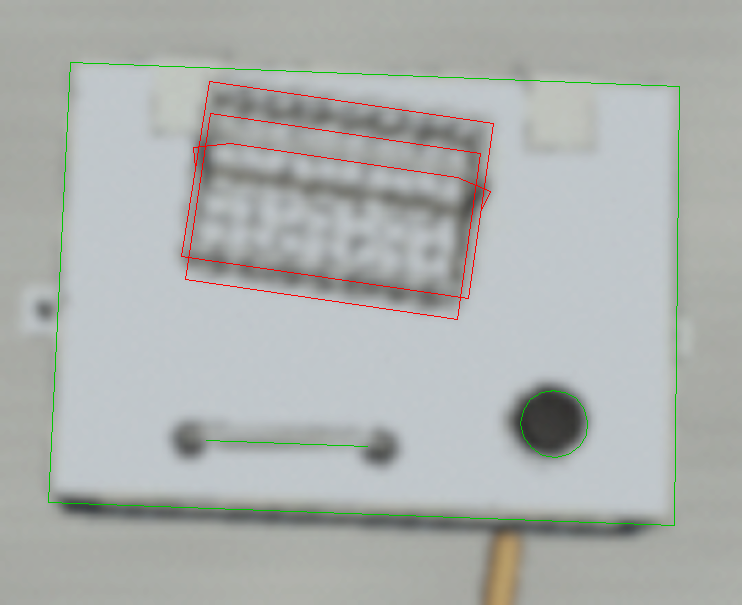

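View pics/raw_o1t.png

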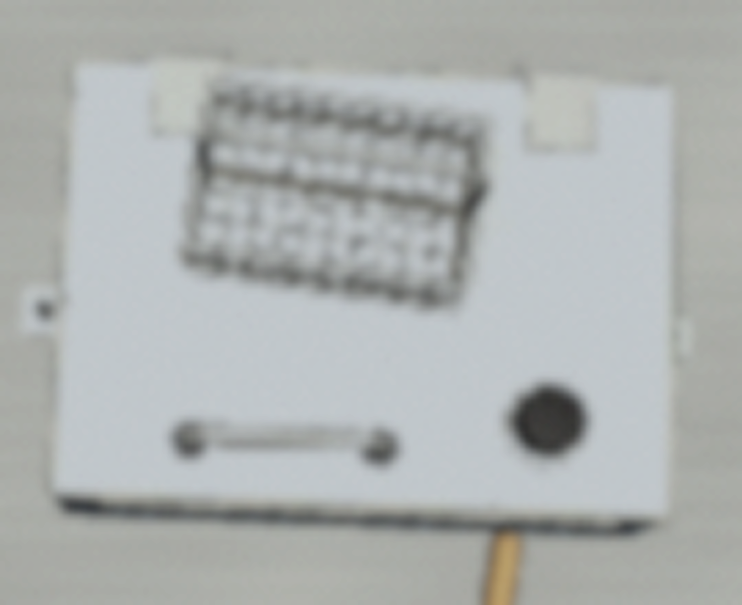

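View pics/o1s.png

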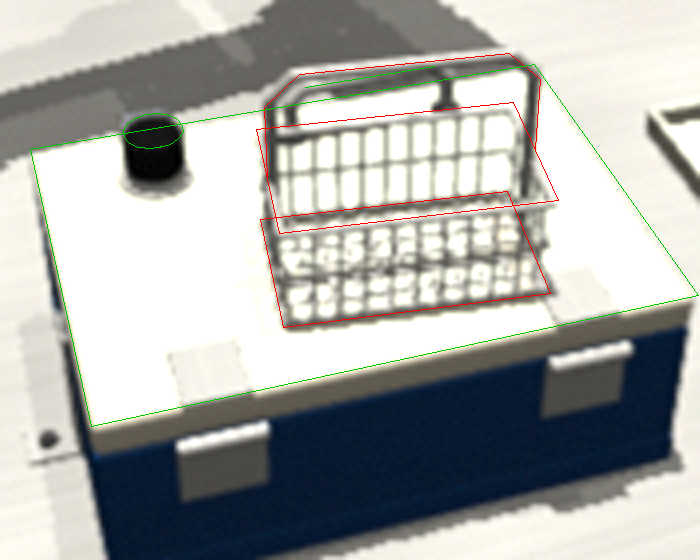

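View pics/hh.png

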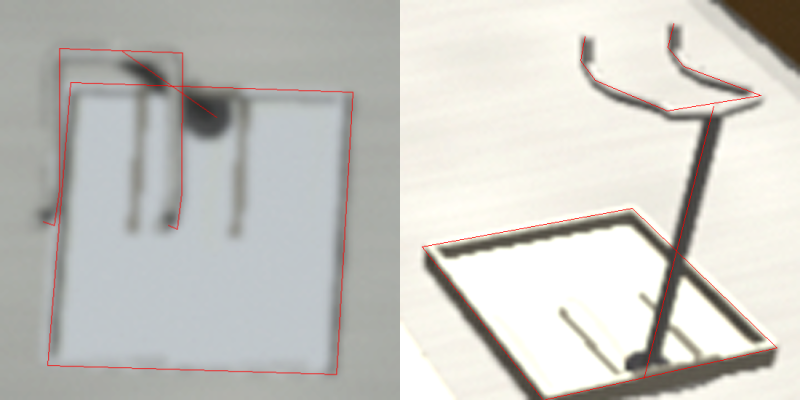

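```bash
cat > g.py <<'E'
from h import *
from scipy.spatial.transform import Rotation as Ro
import sys
def rotdown(yaw): # tool y axis at world angle yaw, z down
    a=np.deg2rad(yaw); y=np.array([np.cos(a),np.sin(a),0]); z=np.array([0,0,-1.]); x=np.cross(y,z); return np.stack([x,y,z],1)
def plan(grasp,yaw,verbose=True,depth=True,R1=None):
    s=env.get_state(); R0=np.array(s['tool_rot']);p0=np.array(s['ee_pos'])
    R1=rotdown(yaw) if R1 is None else R1
    p=np.array(grasp,float)+ (R1[:,2]*env.grip_depth if depth else 0)
    d=R0.T@(p-p0); r=Ro.from_matrix(R0.T@R1).as_rotvec()
    print('t',round(s['time_s'],2),'shift',d.round(1),'rot',r.round(4),'|',p0.round(1),'F',np.round(s['force'],1),'w',round(s['gripper_width'],1),'q',np.round(s['qpos'],0))
E
python3 - <<'E'
from g import *
plan((653,-123,370),-9)
E
```

```text
t 1.6 shift [ 554.7 -209.2 -120. ] rot [-0.     -0.     -1.0169] | [ 222.2 -530.3  231.3] F [-0.7 -0.4 -0.1] w 85.6 q [-79.   9.  92.  -0.  79. -12.]
```

Request:
arm_command:
  steps: [0, 0, -40, 0, 0, 0, 0, 40, -15, -80, 0, 0, -0.07, 0, 80, -30, -120, 0, 0, -0.15, 0, 125, -47, -120, 0, 0, -0.23, 0, 170, -64, -120, 0, 0, -0.31, 0, 215, -81, -120, 0, 0, -0.39, 0, 260, -98, -120, 0, 0, -0.47, 0, 305, -115, -120, 0, 0, -0.55, 0, 350, -132, -120, 0, 0, -0.63, 0, 395, -149, -120, 0, 0, -0.71, 0, 440, -166, -120, 0, 0, -0.8, 0, 485, -183, -120, 0, 0, -0.88, 0, 520, -196, -120, 0, 0, -0.95, 0, 545, -205, -120, 0, 0, -1.0, 0, 555, -209, -120, 0, 0, -1.017, 0, 555, -209, -120, 0, 0, -1.017, 0]

```text
time_s: 3.6
ee_pos: [653.3, -123.1, 351.1]
tool_rot: [[0.156, 0.988, -0.001], [0.988, -0.156, -0.0], [-0.0, -0.001, -1.0]]
force: [0.2, 0.5, -0.6]
gripper_width: 85.7
```

```bash
python3 - <<'E'
from g import *
plan((653,-123,280),-9)
from ov import *
ms=[((655,-123,140),-9,basket,(0,0,255)),((611.5,-141.5,0),-2.7,chest,(0,200,0))]
draw('top',(225,140,360,250),5.5,'o2t.png',ms)
draw('scene',(180,145,355,285),4,'o2s.png',ms)
E
```

```text
t 3.6 shift [ 0.  -0.2 89.8] rot [-0.0005  0.0002  0.0001] | [ 653.3 -123.1  351.1] F [ 0.2  0.5 -0.6] w 85.7 q [-21.  20.  65.  -0.  95. -12.]
```

View pics/raw_o2s.png

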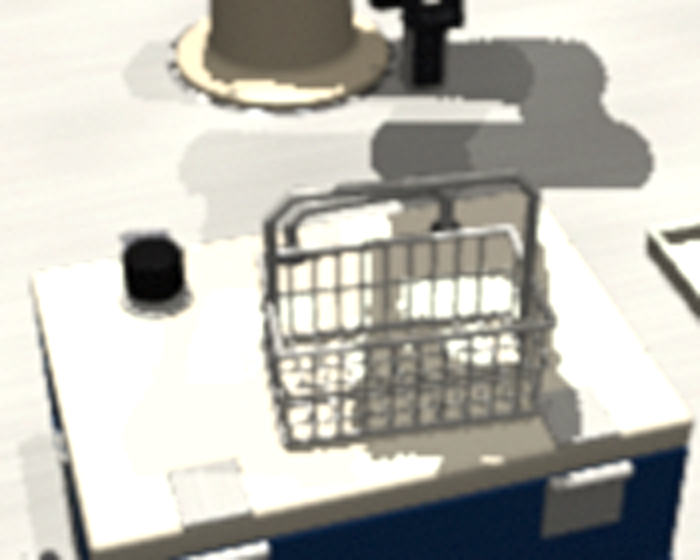

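Request:
arm_command:
  steps: [0, 0, 25, 0, 0, 0, 0, 0, 0, 50, 0, 0, 0, 0, 0, 0, 75, 0, 0, 0, 0, 0, 0, 89, 0, 0, 0, 0, 0, 0, 89, 0, 0, 0, 0, 0, 0, 89, 0, 0, 0, 0.5, 0, 0, 89, 0, 0, 0, 1, 0, 0, 89, 0, 0, 0, 1, 0, 0, 89, 0, 0, 0, 1, 0, 0, 89, 0, 0, 0, 1, 0, 0, 89, 0, 0, 0, 1, 0, 0, 89, 0, 0, 0, 1, 0, 0, 89, 0, 0, 0, 1]
  grip_force: 50

```text
time_s: 5.32
ee_pos: [653.7, -123.1, 262.8]
tool_rot: [[0.156, 0.988, 0.001], [0.988, -0.156, -0.0], [-0.0, 0.001, -1.0]]
force: [1.7, 0.8, 2.7]
gripper_width: 5.9
```

```bash
python3 - <<'E'
from g import *
plan((653,-123,345),-9)
from ov import *
ms=[((655,-123,140),-9,basket,(0,0,255)),((611.5,-141.5,0),-2.7,chest,(0,200,0))]
draw('scene',(180,145,355,285),4,'o3s.png',ms)
E
```

```text
t 5.33 shift [ -0.   -0.6 -63.5] rot [0.0013 0.0001 0.0001] | [ 653.7 -123.1  262.8] F [1.7 0.8 2.7] w 5.9 q [-21.  21.  73.   0.  85. -12.]
```

View pics/raw_o3s.png

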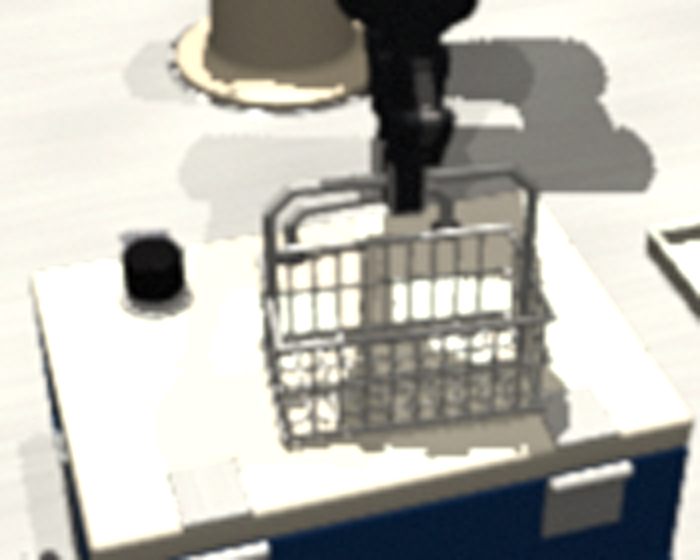

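Request:
arm_command:
  steps: [0, 0, -5, 0, 0, 0, 1, 0, 0, -12, 0, 0, 0, 1, 0, 0, -20, 0, 0, 0, 1, 0, 0, -30, 0, 0, 0, 1, 0, 0, -30, 0, 0, 0, 1, 0, 0, -30, 0, 0, 0, 1]

```text
time_s: 6.12
ee_pos: [653.2, -123.0, 292.2]
tool_rot: [[0.156, 0.988, -0.0], [0.988, -0.156, 0.0], [0.0, -0.0, -1.0]]
force: [0.6, 0.5, -3.8]
gripper_width: 6.3
```

```bash
python3 - <<'E'
from g import *
plan((653,-123,345),-9)
from ov import *
c=cam('scene','s4.png')
draw('scene',(180,125,355,265),4,'o4s.png',[])
draw('top',(225,120,360,230),5.5,'o4t.png',[])
E
```

```text
t 6.12 shift [  0.   -0.2 -34.1] rot [-0.0002 -0.      0.0001] | [ 653.2 -123.   292.2] F [ 0.6  0.5 -3.8] w 6.3 q [-21.  21.  71.  -0.  89. -12.]
```

View pics/o4s.png

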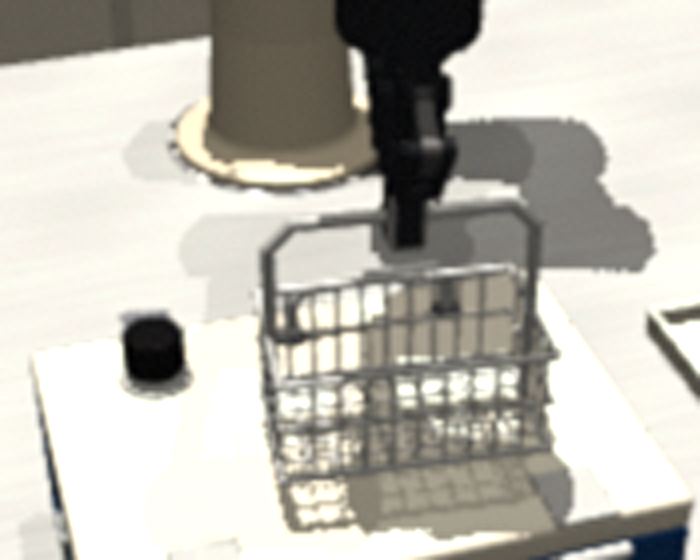

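View pics/o4t.png

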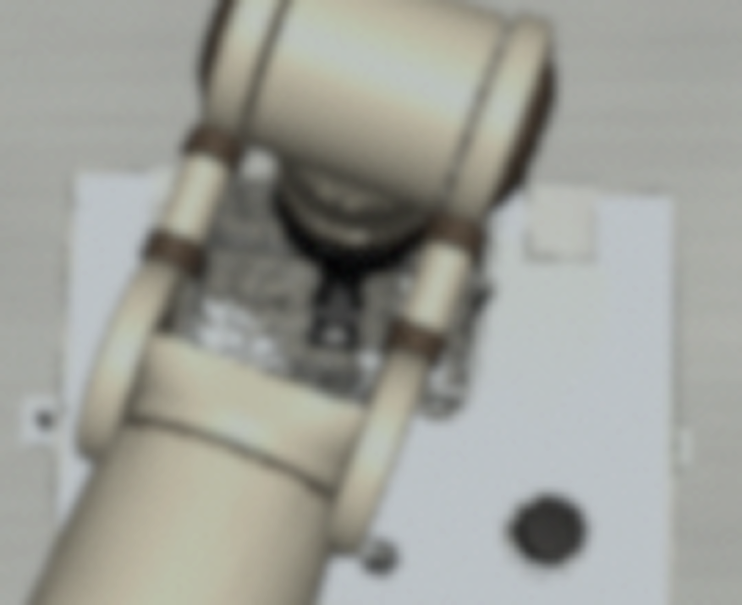

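```bash
python3 - <<'E'
from g import *
a=cam('scene')
print('tcp proj',proj(a,(653.2,-123,292.2)), 'bar ends meas',(180+285/4,125+220/4),(180+520/4,125+205/4))
from ov import R
for s in(-60,60): print(proj(a,np.array((653,-123,311))+R(-9)@[0,s,0]))
plan((653,-123,345),-9); plan((455,-60,345),-9); plan((455,287,345),-2.4)
E
```

```text
tcp proj [280.7043637  185.42467907] bar ends meas (251.25, 180.0) (310.0, 176.25)
[253.7277895  180.68800348]
[307.25503477 175.6709114 ]
t 6.33 shift [ -0.   -0.1 -34.5] rot [-0.0009 -0.0002  0.0001] | [ 653.1 -123.   291.8] F [ 0.1 -0.7 -3.8] w 6.1 q [-21.  21.  71.   0.  89. -12.]
t 6.33 shift [  31.2 -205.6  -34.3] rot [-0.0009 -0.0002  0.0001] | [ 653.1 -123.   291.8] F [ 0.1 -0.7 -3.8] w 6.1 q [-21.  21.  71.   0.  89. -12.]
t 6.33 shift [ 374.  -259.8  -34.2] rot [-0.0009 -0.0002 -0.1151] | [ 653.1 -123.   291.8] F [ 0.1 -0.7 -3.8] w 6.1 q [-21.  21.  71.   0.  89. -12.]
```

Request:
arm_command:
  steps: [0, 0, -12, 0, 0, 0, 1, 0, 0, -25, 0, 0, 0, 1, 0, 0, -35, 0, 0, 0, 1, 2, -15, -35, 0, 0, 0, 1, 6, -40, -35, 0, 0, 0, 1, 10, -65, -35, 0, 0, 0, 1, 14, -90, -35, 0, 0, 0, 1, 18, -115, -35, 0, 0, 0, 1, 22, -140, -35, 0, 0, 0, 1, 26, -165, -35, 0, 0, 0, 1, 29, -190, -35, 0, 0, 0, 1, 31, -205, -35, 0, 0, 0, 1, 45, -212, -35, 0, 0, -0.01, 1, 68, -216, -35, 0, 0, -0.02, 1, 93, -220, -35, 0, 0, -0.03, 1, 118, -224, -35, 0, 0, -0.04, 1, 143, -227, -35, 0, 0, -0.05, 1, 168, -230, -35, 0, 0, -0.06, 1, 190, -233, -35, 0, 0, -0.07, 1, 205, -235, -35, 0, 0, -0.08, 1]

```text
time_s: 8.82
ee_pos: [453.4, 117.8, 327.8]
tool_rot: [[0.075, 0.997, 0.001], [0.997, -0.075, 0.0], [0.0, 0.001, -1.0]]
force: [-0.0, -0.6, -3.0]
gripper_width: 6.2
```

```bash
python3 - <<'E'
from g import *
plan((455,287,345),-2.4)
E
```

```text
t 8.82 shift [168.9 -11.1   1.5] rot [ 0.0007 -0.0005 -0.0332] | [453.4 117.8 327.8] F [-0.  -0.6 -3. ] w 6.2 q [ -0. -10. 100.   0.  90.   4.]
```

Request:
arm_command:
  steps: [15, -1, 0, 0, 0, -0.005, 1, 38, -3, 0, 0, 0, -0.01, 1, 63, -5, 0, 0, 0, -0.015, 1, 88, -6, 0, 0, 0, -0.02, 1, 113, -8, 0, 0, 0, -0.025, 1, 138, -10, 0, 0, 0, -0.03, 1, 158, -11, 0, 0, 0, -0.033, 1, 169, -11, 0, 0, 0, -0.033, 1, 169, -11, 12, 0, 0, -0.033, 1, 169, -11, 28, 0, 0, -0.033, 1, 169, -11, 45, 0, 0, -0.033, 1, 169, -11, 60, 0, 0, -0.033, 1, 169, -11, 64, 0, 0, -0.033, 1, 169, -11, 64, 0, 0, -0.033, 1, 169, -11, 64, 0, 0, -0.033, 1]

```text
time_s: 10.7
ee_pos: [455.7, 285.7, 264.2]
tool_rot: [[0.044, 0.999, 0.001], [0.999, -0.044, 0.001], [0.001, 0.001, -1.0]]
force: [-0.1, -0.4, -3.6]
gripper_width: 6.1
```

```bash
python3 - <<'E'
from g import *
plan((538,287,283),-2.4)
from ov import *
ms=[((538,287,0),-2.4,stand,(0,0,255))]
draw('scene',(320,115,460,245),5,'o5s.png',ms)
draw('top',(110,170,220,270),6,'o5t.png',ms)
cv2.imwrite('pics/hh5.png',cv2.resize(np.hstack([cv2.resize(cv2.imread('pics/raw_o5s.png'),(700,650)),cv2.resize(cv2.imread('pics/o5t.png'),(715,650))]),(800,368),interpolation=cv2.INTER_AREA))
E
```

```text
t 10.7 shift [ 5.  82.1 -0. ] rot [ 0.0015 -0.0006 -0.0021] | [455.7 285.7 264.2] F [-0.1 -0.4 -3.6] w 6.1 q [19.  2. 95.  0. 83. 22.]
```

View pics/raw_o5s.png

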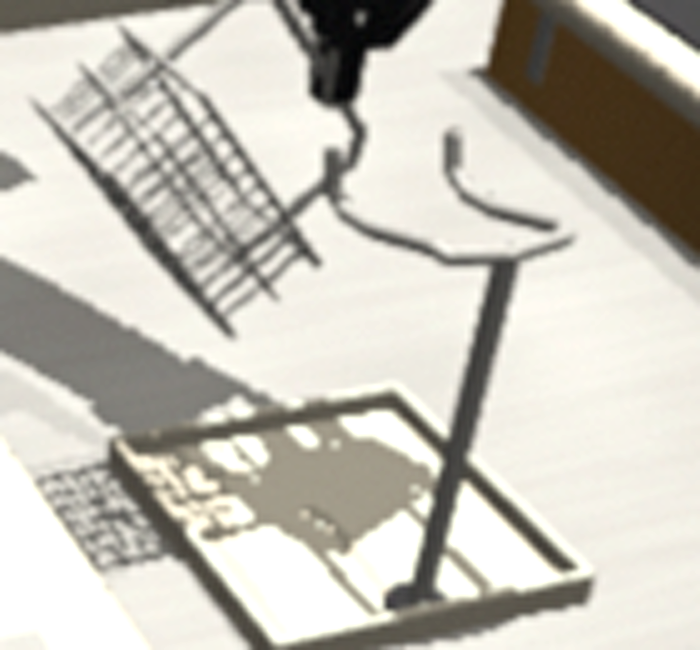

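View pics/o5t.png

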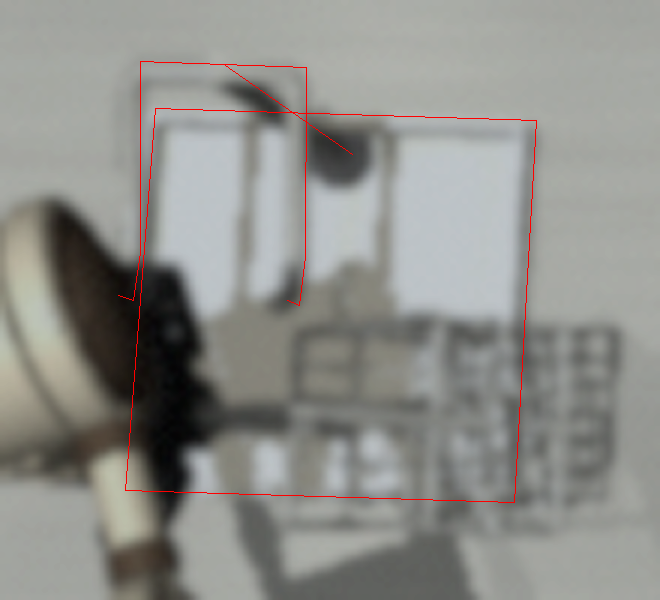

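```bash
cat > fitb.py <<'E'
from ov import *
def drawT(name,crop,sc,out,grasp,yaw,th,s,pitch=0):
    # basket model in bar frame; bar mid at s along; rotate th about local x (axis of tool y)
    t=np.deg2rad(th);Rx=np.array([[1,0,0],[0,np.cos(t),-np.sin(t)],[0,np.sin(t),np.cos(t)]])
    M=R(yaw)@Rx
    segs=[]
    for p,q in basket:
        f=lambda v:R(-yaw)@(M@(np.array(v,float)-[0,-s,140]))
        segs.append((f(p),f(q)))
    draw(name,crop,sc,out,[(grasp,yaw,segs,(0,0,255))])
E
python3 - <<'E'
from fitb import *
g=(455.7,285.7,283)
for i,(th,s) in enumerate([(-45,0),(-45,-30)]):
    drawT('scene',(300,95,460,225),5,f'f{i}.png',g,-2.4,th,s)
cv2.imwrite('pics/ff.png',cv2.resize(np.hstack([cv2.imread('pics/f0.png'),cv2.imread('pics/f1.png')]),(800,325),interpolation=cv2.INTER_AREA))
E
```

```text
(no output)
```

View pics/f0.png

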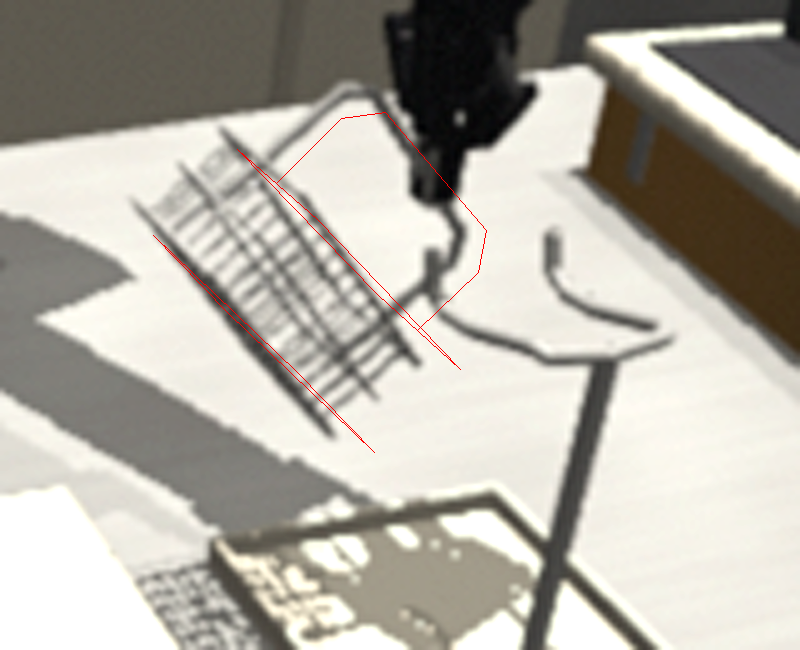

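Request:
arm_command:
  steps: [0, -8, 0, 0, 0, 0, 1, 0, -20, 0, 0, 0, 0, 1, 0, -40, 0, 0, 0, 0, 1, 0, -60, 0, 0, 0, 0, 1, -10, -65, 0, 0, 0, 0, 1, -25, -65, 0, 0, 0, 0, 1, -45, -65, 0, 0, 0, 0, 1, -70, -65, 0, 0, 0, 0, 1, -95, -65, 0, 0, 0, 0, 1, -120, -65, 0, 0, 0, 0, 1, -145, -65, 0, 0, 0, 0, 1, -170, -65, 0, 0, 0, 0, 1, -195, -65, 0, 0, 0, 0, 1, -215, -65, 0, 0, 0, 0, 1, -225, -65, 0, 0, 0, 0, 1, -225, -65, 0, 0, 0, 0, 1]
  grip_force: 30

```text
time_s: 12.9
ee_pos: [380.5, 62.9, 263.3]
tool_rot: [[0.046, 0.999, 0.0], [0.999, -0.046, 0.0], [0.0, 0.0, -1.0]]
force: [0.2, -0.3, -3.4]
gripper_width: 6.1
```

Request:
arm_command:
  steps: [0, 0, 2, 0, 0, 0, 1, 0, 0, 2, 0, 0, 0, 1, 0, 0, 2, 0, 0, 0, 1, 0, 0, 2, 0, 0, 0, 1]
  grip_force: 20

```text
time_s: 13.4
ee_pos: [380.5, 63.8, 261.3]
tool_rot: [[0.043, 0.999, 0.0], [0.999, -0.043, 0.0], [0.0, 0.0, -1.0]]
force: [-0.4, 0.5, -2.9]
gripper_width: 6.0
```

```bash
python3 - <<'E'
from g import *
plan((390,60,200),-2.4)
from fitb import *
s=env.get_state();g=np.array(s['ee_pos'])+[0,0,18.7]
drawT('scene',(230,95,390,225),5,'f2.png',g,-2.4,-50,-18)
E
```

```text
t 13.4 shift [-3.4  9.7 80. ] rot [ 0.     -0.     -0.0015] | [380.5  63.8 261.3] F [-0.4  0.5 -2.9] w 6.0 q [ -9. -22. 117.   0.  86.  -6.]
```

View pics/f2.png

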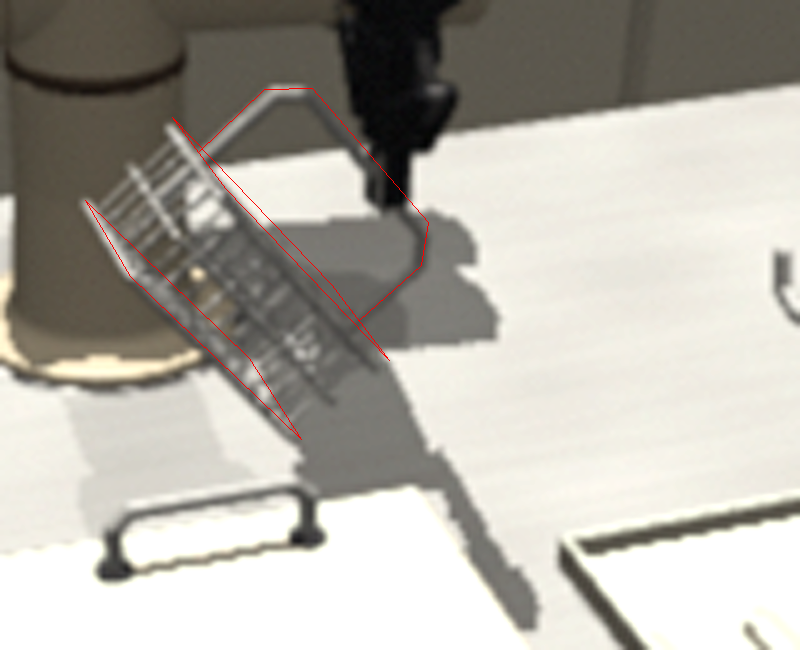

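Request:
arm_command:
  steps: [3, 0, -1, 0, 0.12, 0, 1, 6, 0, -2, 0, 0.26, 0, 1, 8, 0, -3, 0, 0.4, 0, 1, 11, 0, -4, 0, 0.54, 0, 1, 13, 0, -5, 0, 0.68, 0, 1, 14, 0, -6, 0, 0.8, 0, 1, 14, 0, -7, 0, 0.86, 0, 1, 14, 0, -7, 0, 0.86, 0, 1]
  grip_force: 50

```text
time_s: 14.45
ee_pos: [381.0, 77.1, 267.7]
tool_rot: [[0.03, 0.999, 0.033], [0.652, -0.045, 0.756], [0.757, -0.002, -0.653]]
force: [0.1, -0.9, -2.9]
gripper_width: 6.2
```

```bash
python3 - <<'E'
from g import *
s=env.get_state();R0=np.array(s['tool_rot']);print(R0.round(2),s['ee_pos'],np.round(s['qpos']),s['time_s'])
from fitb import *
g=np.array(s['ee_pos'])-R0[:,2]*18.7;print(g)
drawT('scene',(230,95,390,225),5,'f3.png',g,-2.4,0,-18)
for dz in(-100,-135): print((R0.T@[0,0,dz]).round(1))
E
```

```text
[[ 0.03  1.    0.03]
 [ 0.65 -0.04  0.76]
 [ 0.76 -0.   -0.65]] [381.01828287  77.09941139 267.74718538] [-40. -14. 122.  38. 104. -39.] 14.45
[380.40285935  62.95353111 279.96214854]
[-75.7   0.2  65.3]
[-102.2    0.2   88.2]
```

View pics/f3.png

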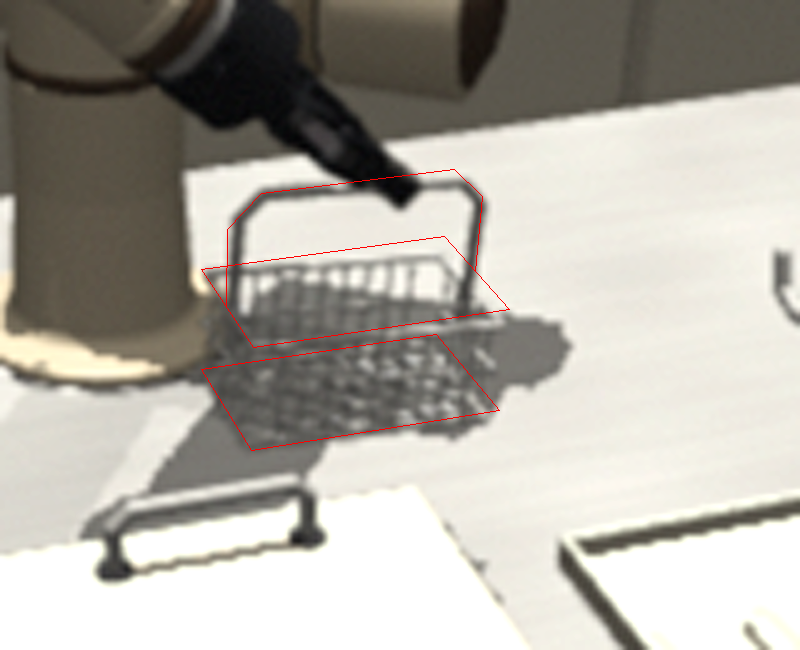

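Request:
arm_command:
  steps: [-15, 0, 13, 0, 0, 0, 1, -34, 0, 29, 0, 0, 0, 1, -53, 0, 46, 0, 0, 0, 1, -72, 0, 62, 0, 0, 0, 1, -85, 0, 73, 0, 0, 0, 1, -91, 0, 78, 0, 0, 0, 1, -95, 0, 82, 0, 0, 0, 1, -98, 0, 85, 0, 0, 0, 1, -98, 0, 85, 0, 0, 0, 1]

```text
time_s: 15.62
ee_pos: [381.2, 78.0, 138.7]
tool_rot: [[0.028, 0.999, 0.033], [0.652, -0.044, 0.757], [0.758, 0.0, -0.653]]
force: [-0.4, 0.2, -3.3]
gripper_width: 5.9
```

```bash
python3 - <<'E'
from g import *
s=env.get_state();R0=np.array(s['tool_rot'])
from fitb import *
g=np.array(s['ee_pos'])-R0[:,2]*18.7;print(g,s['force'])
drawT('scene',(220,105,380,235),5,'f4.png',g,-2.4,-4,-25)
E
```

```text
[380.56349644  63.83034567 150.87030122] [-0.44775815  0.19697503 -3.34868654]
```

View pics/f4.png

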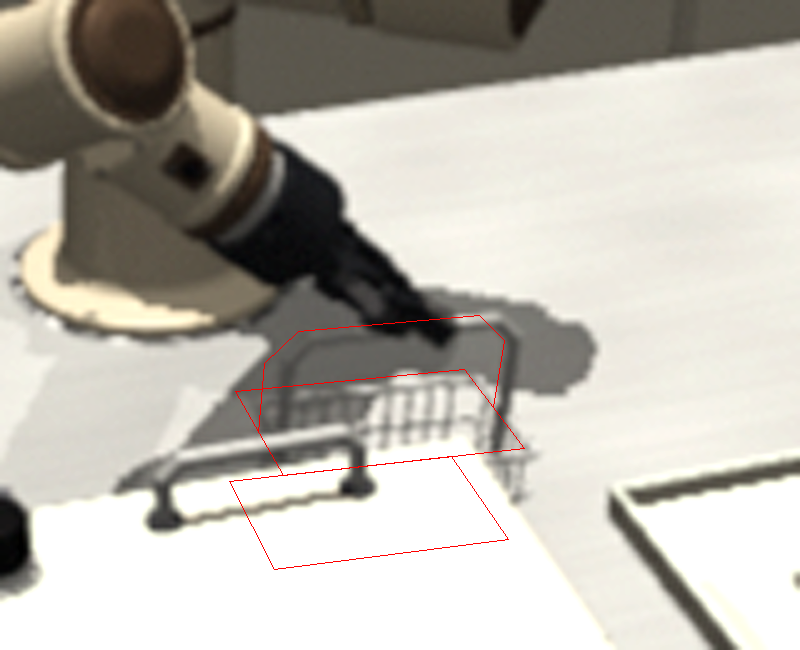

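Request:
arm_command:
  steps: [-2, 0, 1.7, 0, 0, 0, 1, -4, 0, 3.4, 0, 0, 0, 1, -5.5, 0, 4.7, 0, 0, 0, 1, -5.5, 0, 4.7, 0, 0, 0, 1]

```text
time_s: 16.18
ee_pos: [383.5, 76.5, 136.7]
tool_rot: [[0.023, 0.999, 0.036], [0.649, -0.042, 0.76], [0.761, 0.006, -0.649]]
force: [-8.9, -12.8, 31.9]
gripper_width: 6.0
```

Request:
arm_command:
  steps: [-1, 0, 0.8, 0, 0, 0, 1, -2, 0, 1.6, 0, 0, 0, 1, -2, 0, 1.6, 0, 0, 0, 1]
  grip_force: 20

```text
time_s: 16.55
ee_pos: [384.1, 75.9, 136.5]
tool_rot: [[0.021, 0.999, 0.035], [0.647, -0.04, 0.761], [0.762, 0.007, -0.647]]
force: [-13.2, -17.7, 48.1]
gripper_width: 6.3
```

Request:
arm_command:
  steps: [2.5, 0, -2, 0, 0, 0, 1, 5, 0, -4, 0, 0, 0, 1, 6, 0, -5, 0, 0, 0, 1]

```text
time_s: 16.92
ee_pos: [382.1, 77.5, 137.4]
tool_rot: [[0.027, 0.999, 0.036], [0.652, -0.045, 0.757], [0.757, 0.002, -0.653]]
force: [0.7, -1.8, 0.8]
gripper_width: 6.0
```

```bash
python3 - <<'E'
from g import *
s=env.get_state();R0=np.array(s['tool_rot'])
from fitb import *
g=np.array(s['ee_pos'])-R0[:,2]*18.7;print(g,s['force'])
drawT('scene',(220,105,380,235),5,'f5.png',g,-2.4,-4,-18)
drawT('top',(200,190,340,310),5.5,'f5t.png',g,-2.4,-4,-18)
E
```

```text
[381.426975    63.31090701 149.58968561] [ 0.70967216 -1.82856036  0.76904153]
```

View pics/f5.png

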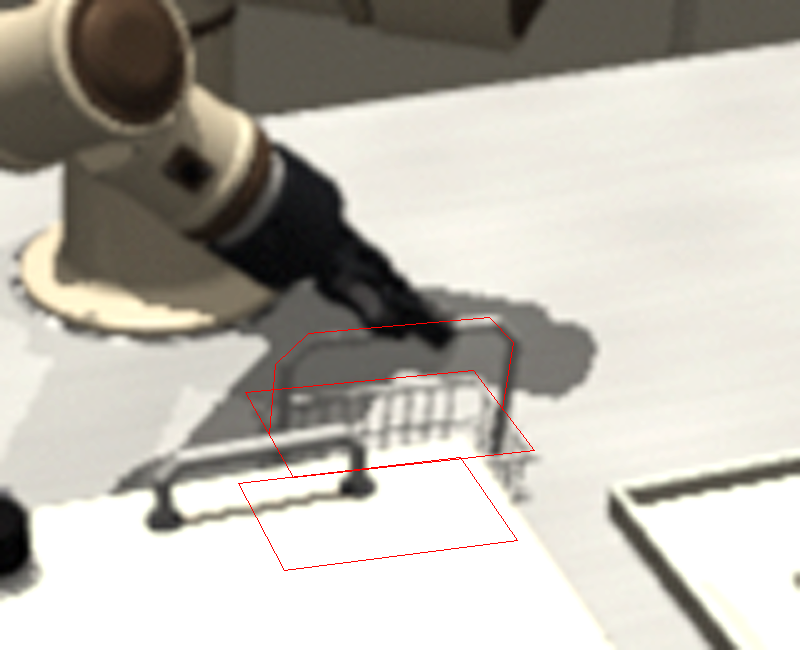

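View pics/f5t.png

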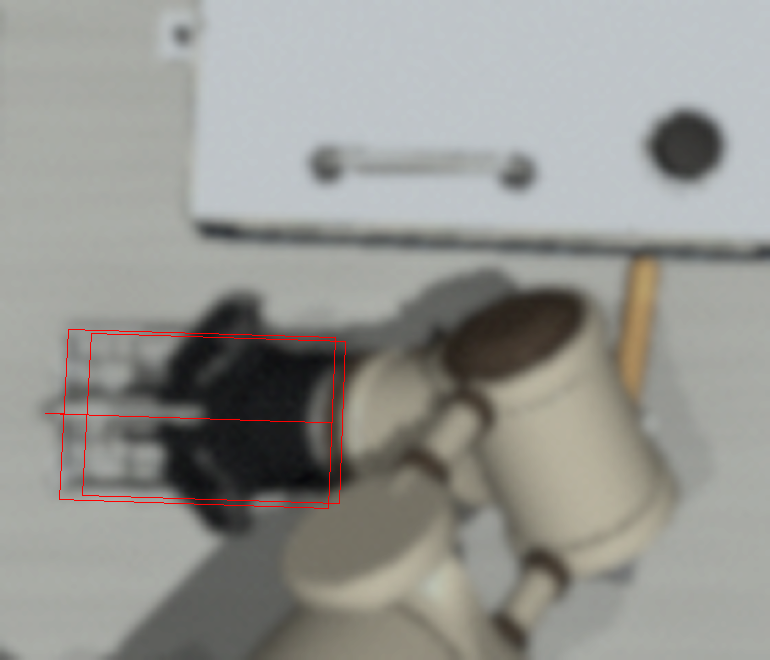

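Request:
arm_command:
  steps: [0, 0, 0, 0, 0, 0, 0.6, 0, 0, 0, 0, 0, 0, 0.3, 0, 0, 0, 0, 0, 0, 0, 0, 0, 0, 0, 0, 0, 0, 0, 0, 0, 0, 0, 0, 0, 0, 0, 0, 0, 0, 0, 0, 10, 0, -9, 0, 0, 0, 0, 25, 0, -22, 0, 0, 0, 0, 45, 0, -39, 0, 0, 0, 0, 75, 0, -65, 0, 0, 0, 0, 90, 0, -78, 0, 0, 0, 0, 90, 0, -78, 0, 0, 0, 0]

```text
time_s: 18.52
ee_pos: [381.7, 77.1, 257.3]
tool_rot: [[0.026, 0.999, 0.036], [0.654, -0.044, 0.755], [0.756, 0.004, -0.655]]
force: [0.6, -0.1, -0.4]
gripper_width: 85.3
```

```bash
python3 - <<'E'
from g import *
plan((382,45,200),-2.4)
from fitb import *
drawT('scene',(180,85,380,235),4,'f6.png',(381.5,45,140),-2.4,0,0)
drawT('top',(200,190,340,310),5.5,'f6t.png',(381.5,45,140),-2.4,0,0)
E
```

```text
t 18.52 shift [-78.4   1.4  25.5] rot [ 4.400e-03 -8.572e-01 -2.000e-04] | [381.7  77.1 257.3] F [ 0.6 -0.1 -0.4] w 85.3 q [-40. -14. 123.  38. 103. -40.]
```

View pics/f6.png

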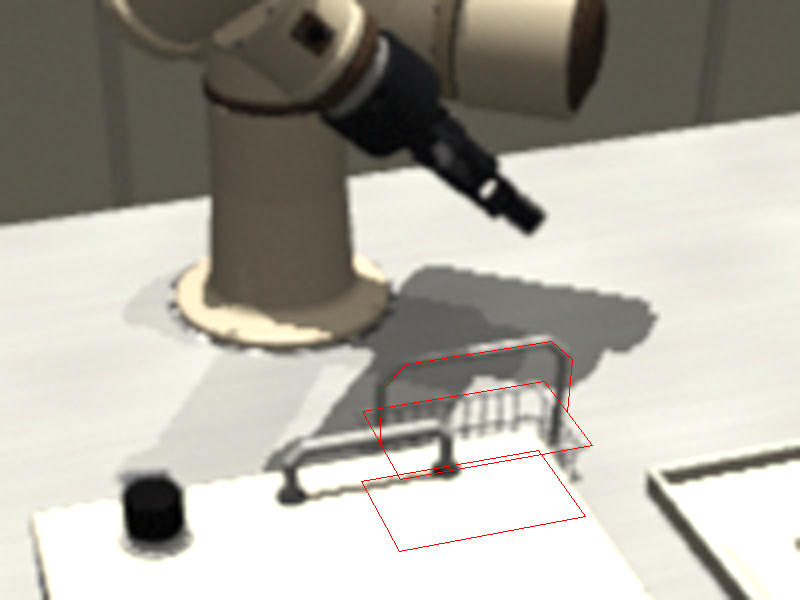

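View pics/f6t.png

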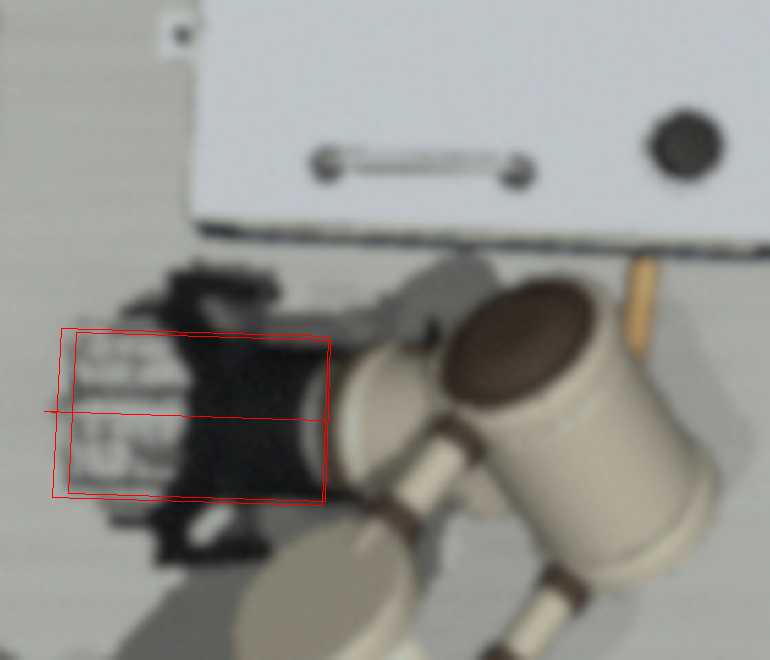

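Request:
arm_command:
  steps: [-10, 0, 3, 0, -0.12, 0, 0, -20, 0, 6, 0, -0.28, 0, 0, -35, 0, 10, 0, -0.44, 0, 0, -50, 0, 16, 0, -0.6, 0, 0, -65, 1, 21, 0, -0.74, 0, 0, -75, 1, 24, 0, -0.83, 0, 0, -80, 1, 23, 0, -0.857, 0, 0, -80, 1, 23, 0, -0.857, 0, 0]

```text
time_s: 19.62
ee_pos: [380.0, 43.0, 179.3]
tool_rot: [[0.044, 0.999, -0.002], [0.999, -0.044, 0.004], [0.004, -0.002, -1.0]]
force: [0.6, -0.2, 1.0]
gripper_width: 85.2
```

```bash
python3 - <<'E'
from g import *
from fitb import *
drawT('scene',(220,115,380,235),5,'f7.png',(382.5,41,140),-2.4,0,0)
drawT('top',(200,190,340,310),5.5,'f7t.png',(382.5,41,140),-2.4,0,0)
plan((382.5,41,137),-2.4)
E
```

```text
t 19.73 shift [-1.7  2.1 61.7] rot [-0.0005 -0.004  -0.0031] | [380.5  42.5 180. ] F [ 1.2 -1.   0.4] w 85.3 q [-12. -19. 124.   0.  75. -10.]
```

View pics/f7.png

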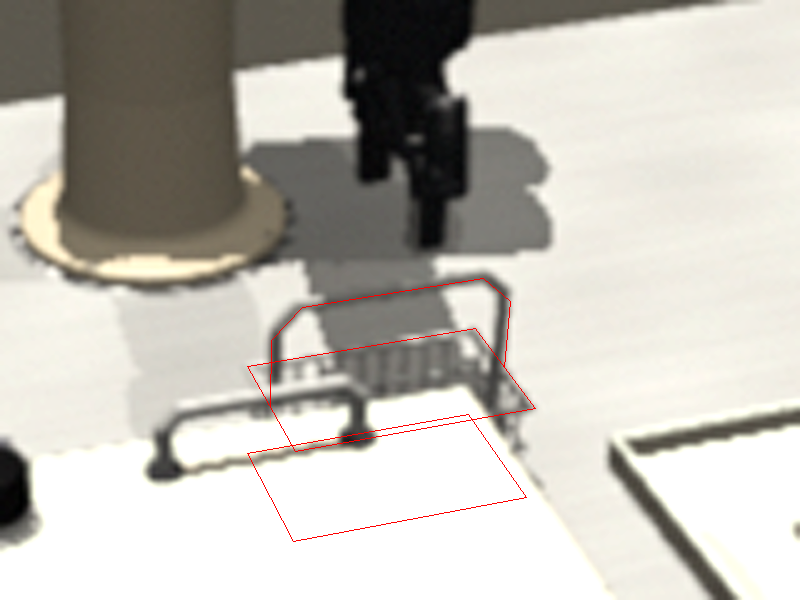

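View pics/f7t.png

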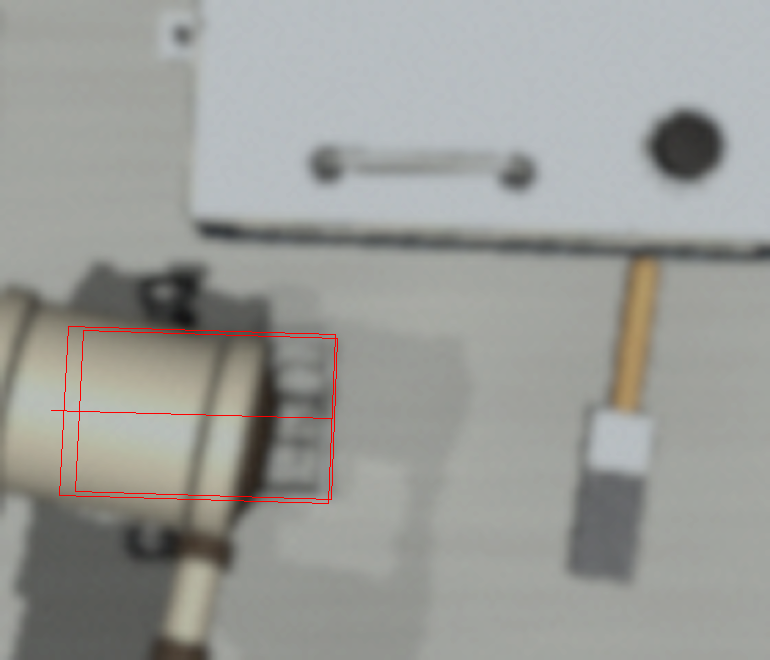

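Request:
arm_command:
  steps: [-1, 1, 20, 0, -0.002, 0, 0, -2, 2, 40, 0, -0.004, 0, 0, -2, 2, 55, 0, -0.004, 0, 0, -2, 2, 61, 0, -0.004, 0, 0, -2, 2, 61, 0, -0.004, 0, 0, -2, 2, 61, 0, -0.004, 0, 0.5, -2, 2, 61, 0, -0.004, 0, 1, -2, 2, 61, 0, -0.004, 0, 1, -2, 2, 61, 0, -0.004, 0, 1, -2, 2, 61, 0, -0.004, 0, 1, -2, 2, 61, 0, -0.004, 0, 1, -2, 2, 61, 0, -0.004, 0, 1]
  grip_force: 60

```text
time_s: 21.22
ee_pos: [382.4, 41.0, 119.2]
tool_rot: [[0.044, 0.999, -0.0], [0.999, -0.044, -0.001], [-0.001, -0.0, -1.0]]
force: [-2.3, 0.5, 5.0]
gripper_width: 5.7
```

Request:
arm_command:
  steps: [0, 0, -5, 0, 0, 0, 1, 0, 0, -15, 0, 0, 0, 1, 0, 0, -30, 0, 0, 0, 1, 0, 0, -50, 0, 0, 0, 1, 0, 0, -75, 0, 0, 0, 1, 0, 0, -100, 0, 0, 0, 1, 0, 0, -125, 0, 0, 0, 1, 0, 0, -140, 0, 0, 0, 1, 0, 0, -146, 0, 0, 0, 1, 0, 0, -146, 0, 0, 0, 1]

```text
time_s: 22.48
ee_pos: [382.4, 41.1, 264.9]
tool_rot: [[0.044, 0.999, -0.0], [0.999, -0.044, -0.001], [-0.001, -0.0, -1.0]]
force: [0.3, 0.6, -4.3]
gripper_width: 5.7
```

```bash
python3 - <<'E'
from g import *
from fitb import *
s=env.get_state();g=np.array(s['ee_pos'])+[0,0,18.7]
drawT('scene',(220,75,380,195),5,'f8.png',g,-2.4,0,0)
plan((400,287,283),-2.4)
E
```

```text
t 22.52 shift [ 2.463e+02  7.100e+00 -2.000e-01] rot [-0.0013  0.0008 -0.0021] | [382.1  41.2 264.3] F [-0.4  0.2 -3.7] w 5.5 q [-12. -23. 117.  -0.  86.  -9.]
```

View pics/f8.png

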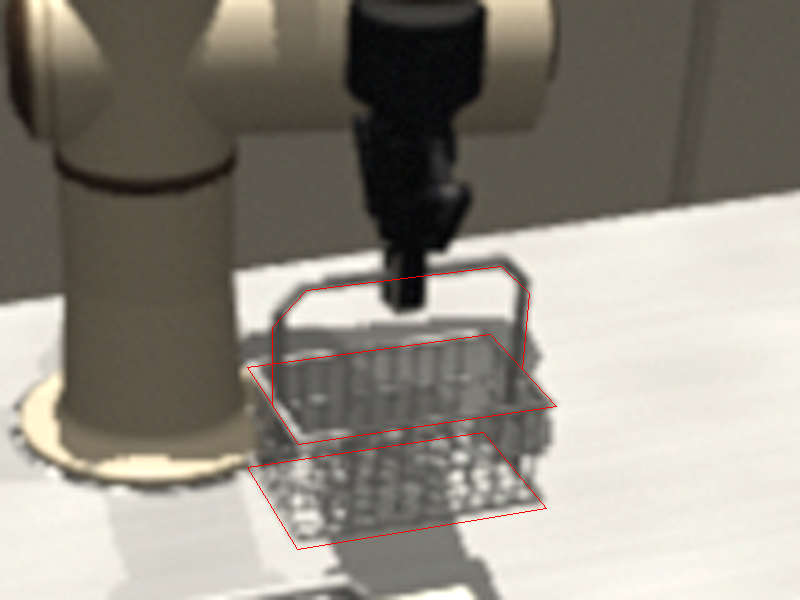

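Request:
arm_command:
  steps: [8, 0, 0, 0, 0, 0, 1, 22, 1, 0, 0, 0, 0, 1, 42, 1, 0, 0, 0, 0, 1, 64, 2, 0, 0, 0, 0, 1, 86, 2, 0, 0, 0, 0, 1, 108, 3, 0, 0, 0, 0, 1, 130, 4, 0, 0, 0, 0, 1, 152, 4, 0, 0, 0, 0, 1, 174, 5, 0, 0, 0, 0, 1, 196, 6, 0, 0, 0, 0, 1, 216, 6, 0, 0, 0, 0, 1, 232, 7, 0, 0, 0, 0, 1, 242, 7, 0, 0, 0, 0, 1, 246, 7, 0, 0, 0, 0, 1, 246, 7, 0, 0, 0, 0, 1]

```text
time_s: 24.4
ee_pos: [400.3, 286.5, 264.7]
tool_rot: [[0.044, 0.999, -0.0], [0.999, -0.044, -0.001], [-0.001, -0.0, -1.0]]
force: [0.1, -0.1, -4.2]
gripper_width: 5.8
```

```bash
python3 - <<'E'
from g import *
from fitb import *
s=env.get_state();g=np.array(s['ee_pos'])+[0,0,21.5]
drawT('scene',(310,95,460,215),5,'f9.png',g,-2.4,0,0)
drawT('top',(110,170,250,290),5.5,'f9t.png',g,-2.4,0,0)
plan((536,287,283),-2.4)
E
```

```text
t 24.5 shift [  6.9 135.5   0.5] rot [ 0.      0.0013 -0.0026] | [400.3 286.2 264.8] F [ 0.6  0.5 -5.1] w 6.1 q [ 21.  -5. 102.  -0.  83.  24.]
```

View pics/f9.png

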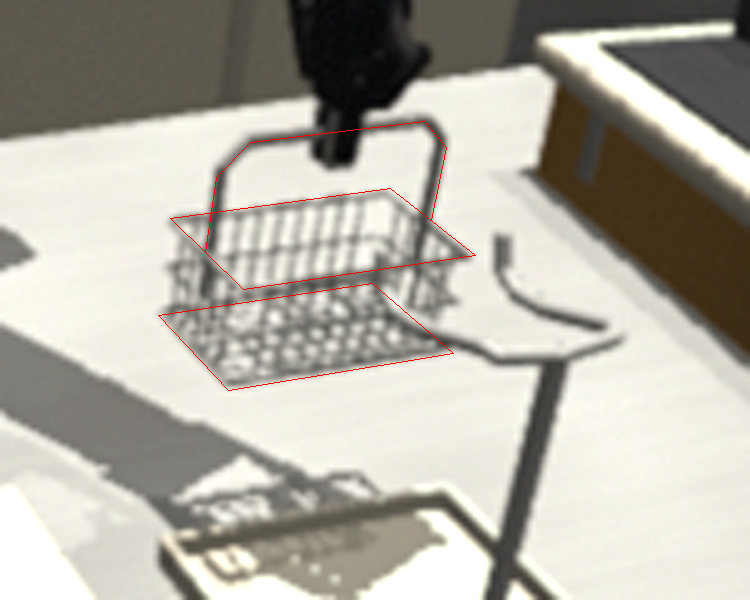

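View pics/f9t.png

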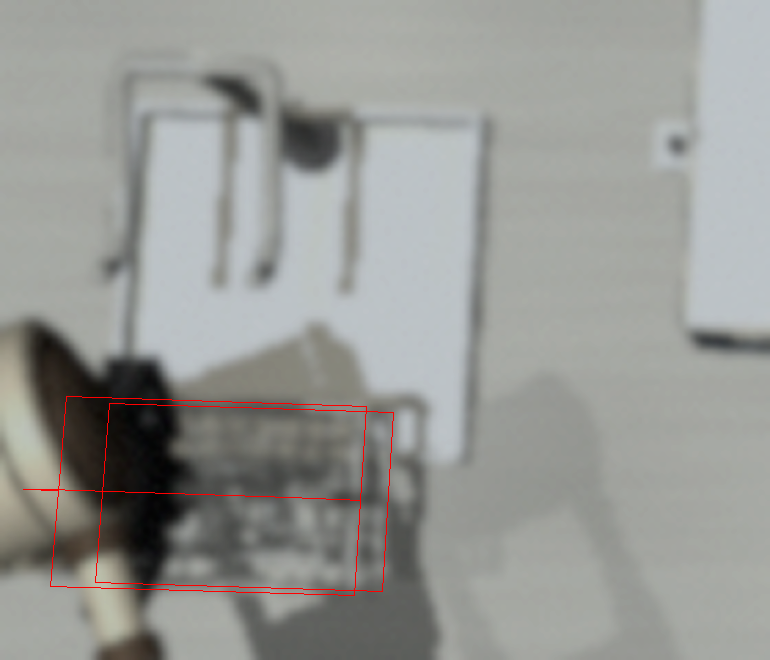

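Request:
arm_command:
  steps: [0, 6, 0, 0, 0, 0, 1, 1, 16, 0, 0, 0, 0, 1, 2, 30, 0, 0, 0, 0, 1, 3, 45, 0, 0, 0, 0, 1, 4, 60, 0, 0, 0, 0, 1, 5, 75, 0, 0, 0, 0, 1, 6, 90, 0, 0, 0, 0, 1, 6, 104, 0, 0, 0, 0, 1, 7, 116, 0, 0, 0, 0, 1, 7, 126, 0, 0, 0, 0, 1, 7, 133, 0, 0, 0, 0, 1, 7, 136, 0, 0, 0, 0, 1, 7, 136, 0, 0, 0, 0, 1]

```text
time_s: 26.12
ee_pos: [536.4, 287.6, 264.8]
tool_rot: [[0.044, 0.999, -0.0], [0.999, -0.044, -0.001], [-0.001, -0.0, -1.0]]
force: [-0.9, -0.3, -3.5]
gripper_width: 5.8
```

```bash
python3 - <<'E'
from g import *
from fitb import *
s=env.get_state();g=np.array(s['ee_pos'])+[0,0,21.5]
drawT('scene',(330,95,480,215),5,'f10.png',g,-2.4,0,0)
draw('top',(100,150,240,270),5.5,'f10t.png',[])
plan((536,287,283),-2.4)
E
```

```text
t 26.23 shift [-0.7 -0.1  0.5] rot [-0.0002  0.001  -0.0019] | [536.2 287.7 264.8] F [-0.5 -0.5 -4.1] w 6.1 q [17. 13. 83. -0. 84. 19.]
```

View pics/raw_f10.png

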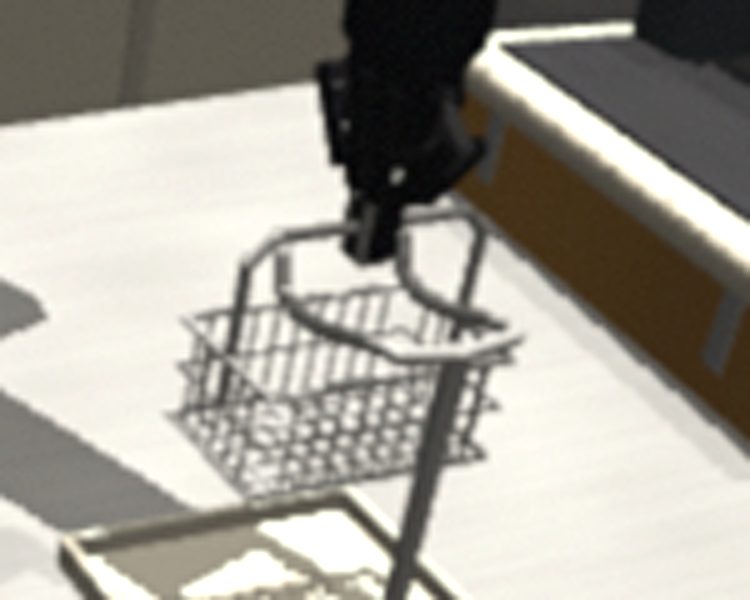

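View pics/f10t.png

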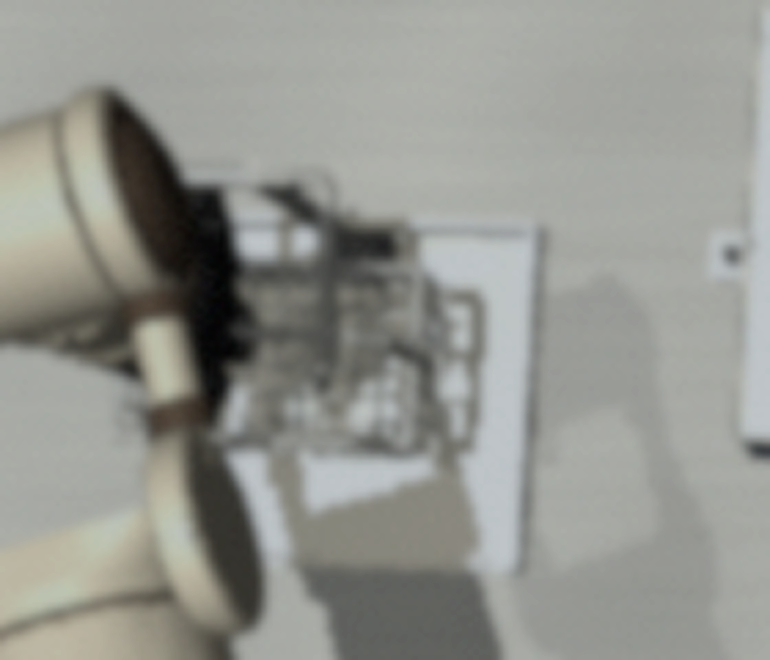

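Request:
arm_command:
  steps: [0, 0, 6, 0, 0, 0, 1, 0, 0, 14, 0, 0, 0, 1, 0, 0, 22, 0, 0, 0, 1, 0, 0, 30, 0, 0, 0, 1, 0, 0, 34, 0, 0, 0, 1, 0, 0, 36, 0, 0, 0, 1, 0, 0, 38, 0, 0, 0, 1, 0, 0, 38, 0, 0, 0, 1]

```text
time_s: 27.22
ee_pos: [536.5, 287.6, 226.9]
tool_rot: [[0.044, 0.999, 0.0], [0.999, -0.044, -0.001], [-0.001, 0.0, -1.0]]
force: [0.2, -1.0, -4.6]
gripper_width: 6.1
```

Request:
arm_command:
  steps: [0, 0, 1, 0, 0, 0, 1, 0, 0, 2, 0, 0, 0, 1, 0, 0, 3, 0, 0, 0, 1, 0, 0, 3, 0, 0, 0, 1]

```text
time_s: 27.72
ee_pos: [536.4, 287.5, 223.7]
tool_rot: [[0.044, 0.999, -0.0], [0.999, -0.044, -0.001], [-0.001, -0.0, -1.0]]
force: [0.6, 0.8, -3.7]
gripper_width: 5.6
```

```bash
python3 - <<'E'
from g import *
from ov import *
draw('scene',(330,95,480,215),5,'f11.png',[])
plan((536,287,283),-2.4)
E
```

```text
t 27.77 shift [ -0.6  -0.4 -40.6] rot [-0.0001  0.001  -0.0021] | [536.4 287.5 223.7] F [ 0.2 -0.3 -3.4] w 5.7 q [17. 14. 86. -0. 79. 19.]
```

View pics/f11.png

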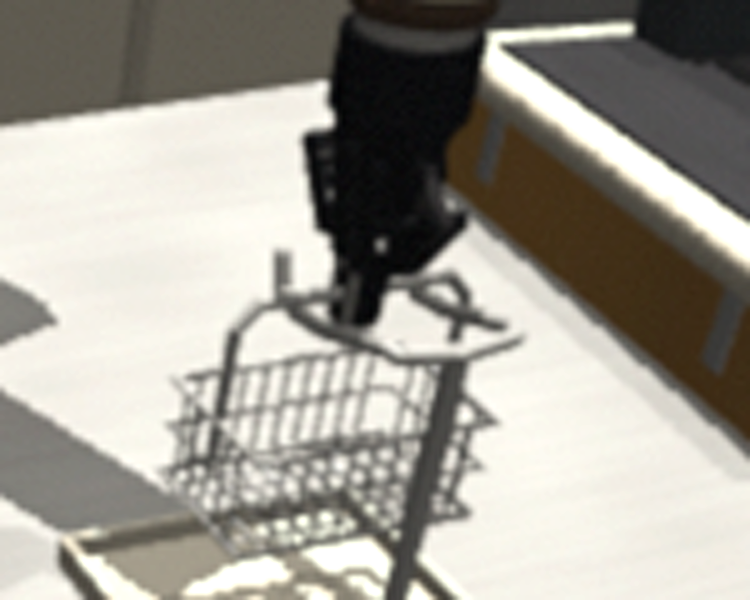

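Request:
arm_command:
  steps: [0, 0, 0.7, 0, 0, 0, 1, 0, 0, 1.5, 0, 0, 0, 1, 0, 0, 1.5, 0, 0, 0, 1]

```text
time_s: 28.15
ee_pos: [536.6, 287.6, 222.9]
tool_rot: [[0.044, 0.999, 0.001], [0.999, -0.044, -0.001], [-0.001, 0.001, -1.0]]
force: [-1.2, -0.8, -0.1]
gripper_width: 6.1
```

Request:
arm_command:
  steps: [0, 0, 0.7, 0, 0, 0, 1, 0, 0, 1.5, 0, 0, 0, 1, 0, 0, 1.5, 0, 0, 0, 1]

```text
time_s: 28.52
ee_pos: [536.7, 287.6, 222.6]
tool_rot: [[0.044, 0.999, 0.001], [0.999, -0.044, -0.001], [-0.001, 0.001, -1.0]]
force: [-4.0, -2.1, 7.4]
gripper_width: 5.8
```

Request:
arm_command:
  steps: [0, 0, -1, 0, 0, 0, 0.9, 0, 0, -1, 0, 0, 0, 0.6, 0, 0, -1, 0, 0, 0, 0.3, 0, 0, -1, 0, 0, 0, 0, 0, 0, -1, 0, 0, 0, 0, 0, 0, -1, 0, 0, 0, 0, 0, 0, -1, 0, 0, 0, 0]

```text
time_s: 29.4
ee_pos: [536.5, 287.5, 221.8]
tool_rot: [[0.044, 0.999, -0.0], [0.999, -0.044, -0.001], [-0.001, 0.0, -1.0]]
force: [1.0, -0.4, 1.1]
gripper_width: 86.0
```

```bash
python3 - <<'E'
from g import *
from ov import *
draw('scene',(330,95,480,215),5,'f12.png',[])
plan((536,287,283),-2.4)
E
```

```text
t 29.45 shift [ -0.6  -0.4 -42.5] rot [ 0.      0.001  -0.0021] | [536.5 287.6 221.8] F [ 0.3 -0.2 -0.2] w 85.2 q [17. 14. 86. -0. 79. 19.]
```

View pics/f12.png

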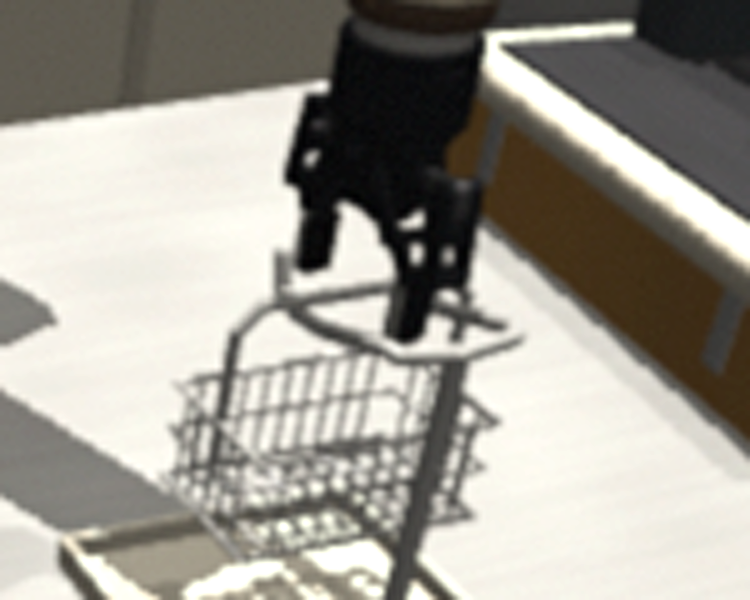

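Request:
arm_command:
  steps: [0, 0, -10, 0, 0, 0, 0, 0, 0, -30, 0, 0, 0, 0, 0, 0, -60, 0, 0, 0, 0, 0, 0, -95, 0, 0, 0, 0, -30, 0, -110, 0, 0, 0, 0, -75, 0, -110, 0, 0, 0, 0, -125, 0, -110, 0, 0, 0, 0, -175, 0, -110, 0, 0, 0, 0, -205, 0, -110, 0, 0, 0, 0, -210, 0, -110, 0, 0, 0, 0]

```text
time_s: 30.7
ee_pos: [527.6, 76.3, 333.9]
tool_rot: [[0.047, 0.999, 0.002], [0.999, -0.047, -0.001], [-0.001, 0.003, -1.0]]
force: [0.1, 0.0, 0.9]
gripper_width: 85.5
```

```bash
python3 - <<'E'
from g import *
from ov import *
a=cam('scene','s13.png');b=cam('top','t13.png')
for n in ['chest','lid_handle','catch_knob','basket_bar','hook_seat']:
    A=finder.landmark_of('scene',n);B=finder.landmark_of('top',n)
    print(n,[(np.round(x['point'],1).tolist(),round(x['conf'],2)) for x in A[:1]+B[:1]])
    if A and B: print(tri(a,A[0]['point'],b,B[0]['point']))
ms=[((612,-141,0),-2.7,chest,(0,200,0))]
draw('top',(225,140,360,250),5.5,'o13t.png',ms)
draw('scene',(180,175,355,315),4,'o13s.png',ms)
draw('scene',(330,95,480,215),5,'o13b.png',[])
plan((519,-95,260),-2.7)
E
```

```text
chest [([262.9, 267.2], 0.75), ([287.0, 196.0], 0.6)]
(array([ 616.62545455, -143.99321504,   14.33014965]), np.float64(20.77480314025586))
lid_handle [([269.7, 191.3], 0.97), ([278.5, 217.1], 0.77)]
(array([ 524.34225464, -101.04338668,  191.59444306]), np.float64(4.2759131768876015))
catch_knob [([217.1, 214.2], 0.91), ([326.1, 215.6], 0.65)]
(array([ 532.35490657, -249.0293462 ,  158.52876877]), np.float64(0.49778392082619105))
basket_bar [([401.5, 156.3], 0.78), ([146.2, 212.0], 0.72)]
(array([538.43384336, 289.48451611, 234.86784878]), np.float64(0.1825884598962924))
hook_seat [([400.2, 153.5], 0.82), ([142.6, 211.7], 0.79)]
(array([535.33317094, 292.36689988, 242.94164872]), np.float64(11.563992503382947))
t 31.45 shift [-173.    -0.6   90.8] rot [-0.0001  0.001   0.0032] | [527.2  77.9 332. ] F [0.2 0.3 1.4] w 85.5 q [-5.  0. 90. -0. 90. -2.]
```

View pics/o13t.png

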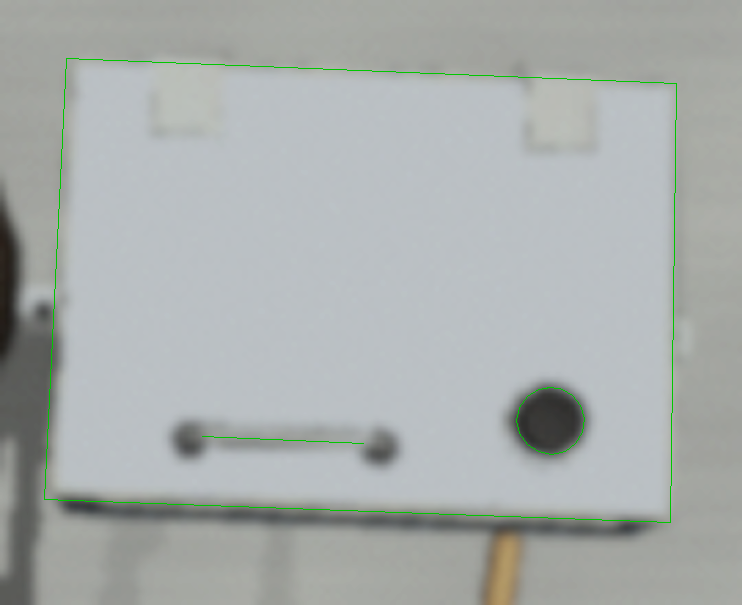

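View pics/o13s.png

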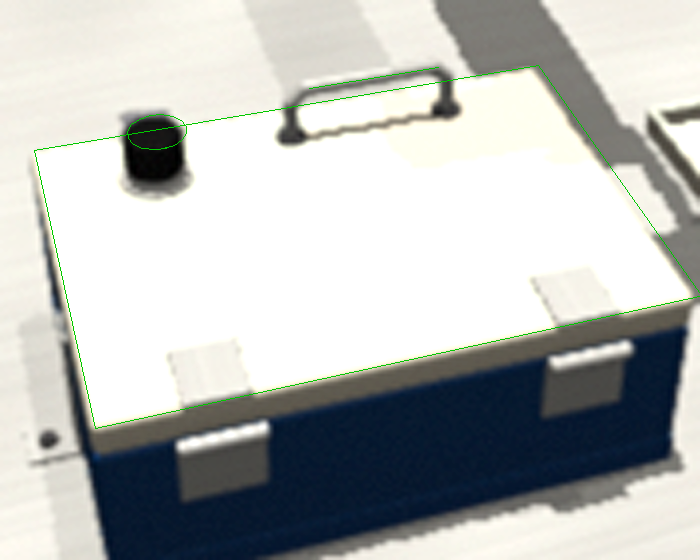

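View pics/o13b.png

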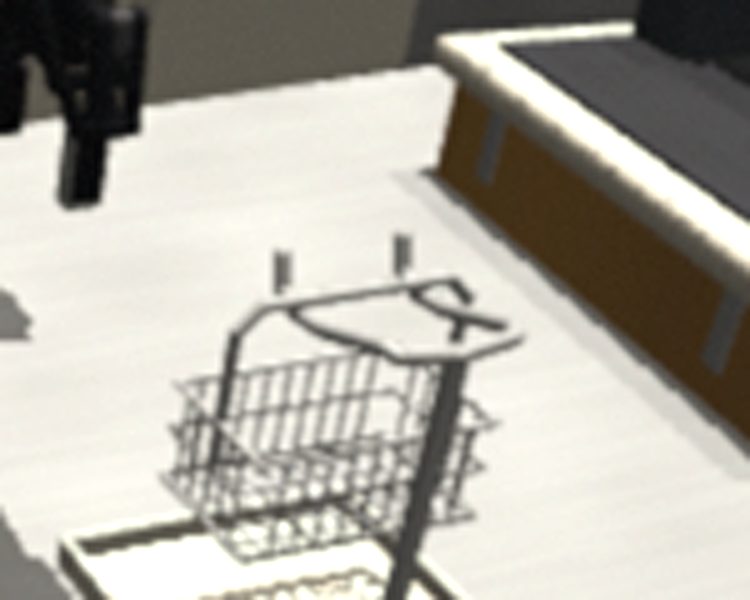

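Request:
arm_command:
  steps: [-30, 0, 0, 0, 0, 0, 0, -80, 0, 20, 0, 0, 0, 0, -125, 0, 60, 0, 0, 0.003, 0, -158, 0, 90, 0, 0, 0.003, 0, -170, 0, 110, 0, 0, 0.003, 0, -170, 0, 140, 0, 0, 0.003, 0, -170, 0, 160, 0, 0, 0.003, 0, -170, 0, 172, 0, 0, 0.003, 0, -170, 0, 172, 0, 0, 0.003, 0]

```text
time_s: 32.58
ee_pos: [519.3, -91.9, 159.6]
tool_rot: [[0.047, 0.999, -0.001], [0.999, -0.047, -0.0], [-0.0, -0.001, -1.0]]
force: [-0.8, -0.1, 0.9]
gripper_width: 85.4
```

```bash
python3 - <<'E'
from g import *
from ov import *
plan((519.2,-92.6,178),-2.7)
draw('scene',(180,125,355,265),4,'o14s.png',[])
E
```

```text
t 32.58 shift [-0.7 -0.1  0.3] rot [-0.0014  0.0005  0.0001] | [519.3 -91.9 159.6] F [-0.8 -0.1  0.9] w 85.4 q [-23.   6. 103.  -0.  71. -20.]
```

View pics/o14s.png

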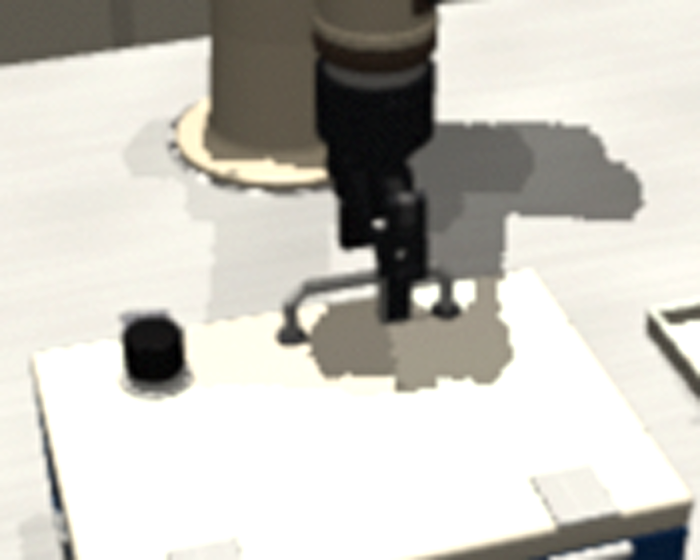

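Request:
arm_command:
  steps: [0, 0, 0, 0, 0, 0, 0.5, 0, 0, 0, 0, 0, 0, 1, 0, 0, 0, 0, 0, 0, 1, 0, 0, 0, 0, 0, 0, 1, 0, 0, 0, 0, 0, 0, 1, 0, 0, 0, 0, 0, 0, 1, 0, 0, 0, 0, 0, 0, 1]
  grip_force: 30

```text
time_s: 33.5
ee_pos: [519.8, -92.1, 160.3]
tool_rot: [[0.047, 0.999, 0.0], [0.999, -0.047, -0.001], [-0.001, 0.0, -1.0]]
force: [-0.3, 0.2, 2.7]
gripper_width: 8.4
```

Request:
arm_command:
  steps: [0, 0, -1, 0, 0, 0, 1, 0, 0, -2, 0, 0, 0, 1, 0, 0, -3, 0, 0, 0, 1, 0, 0, -3, 0, 0, 0, 1]

```text
time_s: 34.0
ee_pos: [520.4, -92.2, 162.8]
tool_rot: [[0.047, 0.999, 0.002], [0.999, -0.047, -0.001], [-0.001, 0.002, -1.0]]
force: [5.9, -1.5, -6.9]
gripper_width: 8.4
```

Request:
arm_command:
  steps: [0, 0, -1, 0, 0, 0, 1, 0, 0, -2, 0, 0, 0, 1, 0, 0, -2, 0, 0, 0, 1]

```text
time_s: 34.38
ee_pos: [521.0, -92.2, 165.0]
tool_rot: [[0.047, 0.999, 0.003], [0.999, -0.047, -0.001], [-0.001, 0.003, -1.0]]
force: [8.3, -1.1, -6.9]
gripper_width: 8.4
```

Request:
arm_command:
  steps: [0, 0, -1, 0, 0, 0, 1, 0, 0, -1, 0, 0, 0, 1]

```text
time_s: 34.62
ee_pos: [521.3, -92.2, 166.0]
tool_rot: [[0.047, 0.999, 0.004], [0.999, -0.047, -0.001], [-0.001, 0.004, -1.0]]
force: [10.1, -1.1, -8.7]
gripper_width: 8.4
```

Request:
arm_command:
  steps: [0, 1, 0, 0, 0, 0, 1, 0, 2, -1, 0, 0, 0, 1, 0, 2, -1, 0, 0, 0, 1]

```text
time_s: 35.0
ee_pos: [521.5, -92.2, 166.8]
tool_rot: [[0.047, 0.999, -0.001], [0.999, -0.047, -0.001], [-0.001, -0.001, -1.0]]
force: [3.9, -1.2, -6.4]
gripper_width: 8.5
```

Request:
arm_command:
  steps: [0, 0.5, -1, 0, 0, 0, 1, 0, 0.5, -1.5, 0, 0, 0, 1, 0, 0.5, -1.5, 0, 0, 0, 1]

```text
time_s: 35.38
ee_pos: [522.1, -92.3, 168.7]
tool_rot: [[0.047, 0.999, -0.0], [0.999, -0.047, -0.001], [-0.001, -0.0, -1.0]]
force: [3.4, -2.4, -7.0]
gripper_width: 8.6
```

Request:
arm_command:
  steps: [0, 0.5, -2, 0, 0, 0, 1, 0, 1, -4, 0, 0, 0, 1, 0, 2, -6, 0, 0, 0, 1, 0, 2, -8, 0, 0, 0, 1, 0, 2, -8, 0, 0, 0, 1]

```text
time_s: 36.0
ee_pos: [524.9, -92.4, 177.2]
tool_rot: [[0.047, 0.999, 0.002], [0.999, -0.047, -0.001], [-0.001, 0.002, -1.0]]
force: [5.4, -1.5, -6.8]
gripper_width: 8.8
```

```bash
python3 - <<'E'
from g import *
from ov import *
plan((519.2,-92.6,178),-2.7)
draw('scene',(180,125,355,265),4,'o15s.png',[])
draw('top',(225,140,360,250),5.5,'o15t.png',[])
E
```

```text
t 36.0 shift [-0.5 -5.7 17.9] rot [0.0017 0.0011 0.0001] | [524.9 -92.4 177.2] F [ 5.4 -1.5 -6.8] w 8.8 q [-23.   6. 102.  -0.  73. -20.]
```

View pics/o15s.png

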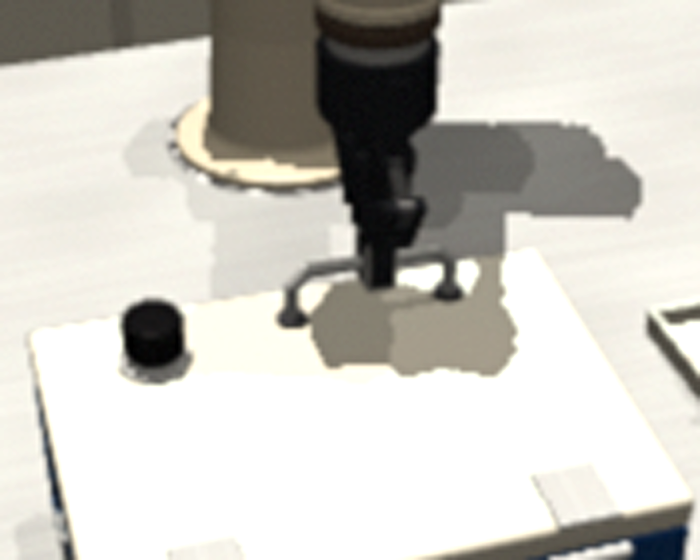

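```bash
python3 - <<'E'
import numpy as np
r=239.4;p=np.deg2rad(15.25);t0=np.deg2rad(4.2)
for t in [6,8.5,11,14,17,20,23,26,29,32,35,38,40.5,42.5,44,45]:
    a=p+np.deg2rad(t);print(t,round(r*(np.cos(p+t0)-np.cos(a)),1),round(-r*(np.sin(a)-np.sin(p+t0)),1))
E
```

```text
6 2.6 -7.1
8.5 6.6 -16.7
11 11.0 -26.2
14 16.9 -37.3
17 23.3 -48.0
20 30.2 -58.5
23 37.7 -68.5
26 45.7 -78.1
29 54.3 -87.3
32 63.2 -96.1
35 72.7 -104.3
38 82.5 -112.1
40.5 91.0 -118.2
42.5 98.0 -122.8
44 103.3 -126.0
45 106.9 -128.1
```

Request:
arm_command:
  steps: [0, 2.6, -7, 0, 0, 0, 1, 0, 6.6, -16.7, 0, 0, 0, 1, 0, 11, -26, 0, 0, 0, 1, 0, 17, -37, 0, 0, 0, 1, 0, 23.3, -48, 0, 0, 0, 1, 0, 30, -58.5, 0, 0, 0, 1, 0, 37.7, -68.5, 0, 0, 0, 1, 0, 37.7, -68.5, 0, 0, 0, 1]

```text
time_s: 37.1
ee_pos: [562.2, -94.2, 246.7]
tool_rot: [[0.047, 0.999, -0.0], [0.999, -0.047, -0.002], [-0.002, 0.0, -1.0]]
force: [-5.3, -2.0, -1.3]
gripper_width: 9.2
```

```bash
python3 - <<'E'
from g import *
from ov import *
plan((519.2,-92.6,178),-2.7)
draw('scene',(180,75,355,215),4,'o16s.png',[])
E
```

```text
t 37.1 shift [ -0.3 -43.   87.4] rot [0.0001 0.0015 0.0004] | [562.2 -94.2 246.7] F [-5.3 -2.  -1.3] w 9.2 q [-22.   8.  91.  -0.  81. -19.]
```

View pics/o16s.png

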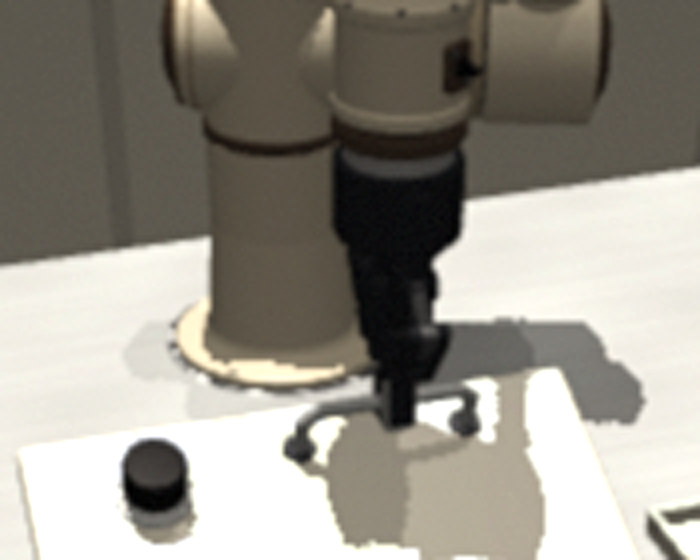

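Request:
arm_command:
  steps: [0, 6, -7, 0, 0, 0, 1, 0, 14, -16, 0, 0, 0, 1, 0, 23, -25, 0, 0, 0, 1, 0, 32, -33, 0, 0, 0, 1, 0, 42, -41.5, 0, 0, 0, 1, 0, 51.5, -48.5, 0, 0, 0, 1, 0, 59, -53.5, 0, 0, 0, 1, 0, 65, -57.5, 0, 0, 0, 1, 0, 69, -60, 0, 0, 0, 1, 0, 69, -60, 0, 0, 0, 1, 0, 69, -60, 0, 0, 0, 1, 0, 69, -60, 0, 0, 0, 1]

```text
time_s: 38.65
ee_pos: [630.4, -97.5, 308.0]
tool_rot: [[0.047, 0.999, 0.001], [0.999, -0.047, -0.002], [-0.002, 0.001, -1.0]]
force: [-6.5, -0.9, 5.7]
gripper_width: 8.6
```

```bash
python3 - <<'E'
from g import *
from ov import *
plan((519.2,-92.6,178),-2.7)
c=cam('scene','s17.png'); cam('top','t17.png')
s=env.get_state();g=np.array(s['ee_pos'])+[0,0,18.7]
h=np.array([612,-142,115])+R(-2.7)@[136,0,0]
d=R(2.7)@(g-h);print(d,np.hypot(d[0],d[2]),np.rad2deg(np.arctan2(d[2],-d[0]))-15.25)
L=finder.landmark_of('scene','lid_handle');print(L[:1])
P=finder.landmark_of('scene','basket_bar');print(P[:1])
draw('scene',(160,45,440,255),2.8,'o17s.png',[])
E
```

```text
t 38.65 shift [  -0.  -111.5  148.6] rot [0.0008 0.0022 0.    ] | [630.4 -97.5 308. ] F [-6.5 -0.9  5.7] w 8.6 q [-20.  16.  75.  -0.  89. -17.]
[-119.70146182   45.3418162   211.66643153] 243.1689087817822 45.26100084461595
[{'point': [288.1, 164.9], 'conf': 0.89}]
[{'point': [398.9, 156.8], 'conf': 0.58}]
```

View pics/o17s.png

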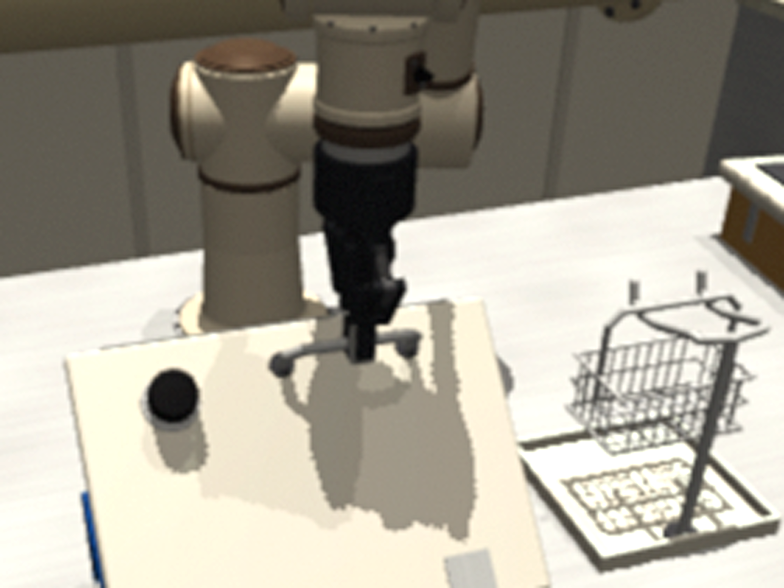

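View pics/t17.png

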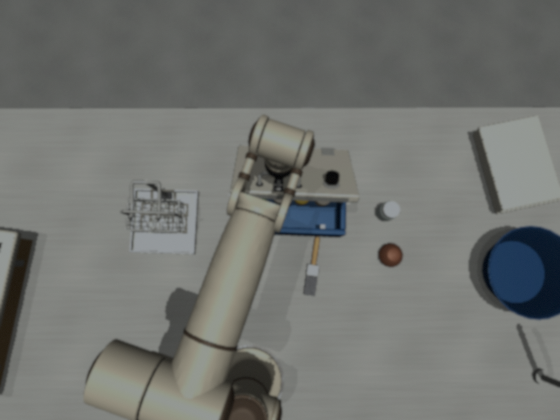

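Request:
arm_command:
  steps: [0, -0.5, -0.8, 0, 0, 0, 1, 0, -0.8, -1.2, 0, 0, 0, 1, 0, -0.8, -1.2, 0, 0, 0, 1, 0, -0.8, -1.2, 0, 0, 0, 1]
  grip_force: 40

```text
time_s: 39.4
ee_pos: [629.7, -97.5, 307.6]
tool_rot: [[0.047, 0.999, 0.0], [0.999, -0.047, -0.002], [-0.002, 0.0, -1.0]]
force: [-5.2, -2.3, 3.1]
gripper_width: 8.7
```

```bash
python3 - <<'E'
from g import *
s=env.get_state();print(s['time_s'],s['ee_pos'],s['force'],s['gripper_width'],s['dq'])
cam('scene','s18.png');a=finder.landmark_of('scene','lid_handle');b=finder.landmark_of('scene','catch_knob');print(a[:1],b[:1])
print(workorder.job_done())
E
```

```text
39.4 [629.73584421 -97.46486293 307.63813912] [-5.18204797 -2.30375976  3.11855377] 8.680725029556966 [ 0.03657426 -0.01486408 -0.06870063  0.00926017  0.04524904  0.0100095 ]
[{'point': [290.5, 166.0], 'conf': 0.92}] [{'point': [220.0, 185.0], 'conf': 0.7}]
the job is handed in; nothing more can be done
None
```

The basket is hanging by its handle on both prongs of the drip stand. The lid is open about 45° with the gripper still holding its bar. I handed the job in at about 39.4 s of the 72 s allowed.

- **Basket:** The first try went wrong. I left only about 5 mm between the basket and a prong tip. The basket most likely hit it, and it turned about 50° in the grip. I stood it on the bench, gripped it again at the middle of its bar, and hung it from the front. After letting go, the picture showed it resting in both prongs.
- **Excess push:** When setting it on the bench, I pressed down with about 48 N at the wrist for a moment. That was through the held basket, not the gripper body, and I backed off at once.
- **Catch:** The gentle tug lifted the handle well past the 5 mm limit, with about 7 N upwards and up to about 13 N in total. The picture showed the lid rising too, so the catch was not holding and I never touched the knob.
- **Lid:** It was raised along its arc. The arm's measured pose gave an opening of about 45.3°, and a last 1 mm adjustment changed that very little. At hand-in the wrist felt about 6 N, and the opening read 8.7 mm on the 10 mm bar, in line with its usual low reading.
- **Other items:** The last top picture showed the jar and the rock in their original places. I judged the brush by eye only and it looked unmoved.
- **Measurement disagreement:** The handle's measured distance from the hinge came out at 243 mm instead of the expected 239 mm. That fits a few millimetres of error in my estimate of the chest's position.

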